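# Close the inline filter cell and hold it shut

### The arm

A 7-joint arm with a two-finger parallel gripper is mounted at the origin on a cart in front of the work surface, level with it; the furniture and walls round the work are solid. World frame = base frame: x ahead of the robot, y to its left, z up, the work surface at z = 0. Lengths are in m, angles in rad, forces in N, time in s.
With the tool pointing down it reaches from about 0.35 to 0.9 m from the base axis. Payload 8.1 kg.
Tool frame: the origin (TCP) lies at the very end of the fingers, on their centre line; the grasp point (between the pads) lies 19 mm behind it (arm.grip_depth is the distance from the TCP to the grasp point, in m); x points along the fingers, z is the direction in which the jaws open and shut, and the axes are right-handed (so a half turn about x gives the same grasp; the last joint's range is limited). The gripper opens to 92 mm and grips with 3 to 60 N. Pads are 19 mm wide; open, the fingers measure 130 mm over their backs; the gripper's body (75 mm by 190 mm) begins 47 mm behind the grasp point.
Start: joints at [-1.402, 0.434, 0.025, 1.573, -0.012, 1.134, -0.075], TCP at [0.168, 0.602, 0.227] pointing down, gripper open.
Joint ranges: [-2.62, 2.62], [-0.44, 2.09], [-1.27, 1.32], [0.08, 2.57], [-1.32, 4.46], [0.12, 2], [-2.74, 2.74]. Speed limits (rad/s): [2.22, 2.22, 3.01, 3.01, 3.14, 3.14, 3.14].

### API

Orientations are given as a rotation vector (axis times angle).
In Python, from cell import status, cams, arm gives the robot as it stands. The module is installed in compiled form; this text tells all that it offers.
- The arm moves only by the tool step_arm, never from a script. Its argument "rows" is a list of rows, each a list of 7 numbers: the gripper command: -1 is fully open, 1 is shut, values between are in proportion, then the shift along the tool's x, y, z as a fraction of full scale, then the turn, a rotation vector about the tool's x, y, z as a fraction of full scale. In form: [[grip, x, y, z, rx, ry, rz], ...]. A call has 1 to 12 rows; each row is the pose to reach, as a shift and turn from the pose commanded when the call began, along the tool's axes at that moment; what a row does not reach only later rows make up. Full scale, the value 1, is 80 cm for a shift and 60 degrees for a turn. A row lasts 1/12 s, in which the tool goes at most 41.7 mm and 7.16 degrees, less where a joint would pass 70% of its speed; a pose out of reach is approached as far as the arm can. A call with a number of a shift or a turn outside -1 to 1 is refused whole. A call with a gripper value outside its range is refused whole. The fingers move at their own pace and stop on an object; "newtons" is the grip in N (left out, the last holds). Time passes only in rows, so rows that repeat a pose let the fingers close. It gives the time, the measured TCP pose, the force and the opening at its end, in the units of the state.
- status.observe(): the state, without advancing time (a new reading comes with each control period).
- cams.get_image(name): name is "side" or "top" or "wrist"; returns a dict with "pixels" (400x640x3 uint8, red, green, blue), "range_z" (400x640 float32, m along the optical axis (not along the pixel's ray), 0 where there is no reading), "camera_matrix" (3x3 intrinsics, pixels), "eye" and "attitude" of the camera in the world; the wrist camera has in their place "tool_from_camera" (4x4, takes a point from camera to tool coordinates, whose origin is the TCP and whose axes are the tool frame's). Camera axes: x right, y down, z forward; pixel columns grow to the right and rows downward; lengths in m; the calibration is good to about 2 mm. A picture is of the moment at which its call begins: read the wrist's pose just before it.
- arm.sign_off(): hands the job in, once; it reports no verdict.
The state is a dict: "clock": time; "joints": joint angles; "dq": joint speeds; "joint_efforts": joint torques, N m; "position": TCP position; "ee_rot": TCP orientation; "force": force on the tool from outside, world axes, zero at the start; "ft_torque": the same for the moment, N m; "width": opening from 0.0 (shut) to 1.0 (fully open).
Only numpy, scipy, OpenCV 4.12 (cv2) and the standard library are available. Lean on these libraries where they do the work, as an engineer would, in place of code of your own. Each camera call takes 0.05 s, during which the arm holds its last target.

### The job

Rebuild the inline filter cell: take the bronze filter disc from the drain tray, set it flat in the round sprung seat of the tan lower half in the jig and let go of it, then fit the white cover down over the two dowels (its large blue-ringed bore goes on the large blue-ringed dowel) and press it against the spring until the two halves meet face to face all round. Finish while still holding the cover pressed fully shut, so that the clamp screws can be put in; do not let go. Leave the two clamp screws, the small beaker and the timer where they are.

Things in the scene. Friction and masses are not known exactly. Their poses are not given: they have to be found in the camera images.
- disc_center (a point): centre (half-way up) of the loose sintered bronze filter disc, a solid cylinder 32 mm in diameter and 16 mm tall with broken edges, about 45 g, lying flat in the drain tray (underside 3 mm above the bench); z is its axis, up
- cover_center (a point): centre (half-way up) of the loose white cover: a block 50 mm (its x) by 140 mm (its y) by 30 mm (z, up), about 0.28 kg, right way up in the drain tray (underside 3 mm above the bench). Grasp it across its 50 mm width. A 37 mm wide, 6 mm deep round pocket in the middle of its underside goes over the disc. A hose barb 6 mm thick stands 14 mm out of its -y end
- cover_under (a point): centre of the cover's underside, 15 mm below cover_center, same axes
- bore_large (a point): mouth, on the underside, of the cover's large through bore (13.5 mm in diameter, blue-ringed on top), on the long midline 57 mm along +y from cover_under
- bore_small (a point): mouth, on the underside, of the cover's small through bore (9.5 mm in diameter), 57 mm along -y from cover_under
- cell_center (a point): centre of the top face (parting plane, 44 mm above the bench) of the tan lower half, 56 mm (its x) by 140 mm (its y), fixed in the jig; z up. The round seat opens here: 34.5 mm wide, chamfered mouth, its sprung floor 4 mm below the plane when unloaded, so the disc on it stands 12 mm proud. The dark jig plate below is 130 by 210 mm, its top 10 mm above the bench
- dowel_large (a point): foot, on the parting plane, of the large steel dowel: 12 mm in diameter, blue-ringed foot, 57 mm along +y from cell_center; it stands 22 mm above the parting plane, its top 5 mm tapered
- dowel_small (a point): foot, on the parting plane, of the small steel dowel: 8 mm in diameter, 57 mm along -y from cell_center, same height and taper. The cover fits only when its large bore is on the large dowel
- seat (a joint): travel of the sprung seat floor in m: 0 unloaded, growing downwards; 5.5 N starts it and each mm takes 1 N more. With the disc in it the cover comes to rest 6 mm above the parting plane by its own weight; pressed shut (halves touching) it reads about 0.006, for which the robot must push down with about 8 to 10 N
- tray: fixed steel drain tray, 240 mm (its x) by 260 mm (its y), floor 3 mm and rim 9 mm above the bench; origin under its centre
- screw_a: loose chrome clamp screw, 27 mm across, 17 mm tall, standing on the front ledge of the jig plate; origin at its underside; must stay
- screw_b: second clamp screw, likewise
- beaker_small: small glass beaker, 60 mm wide and 56 mm tall, on the bench; origin at its underside; must stay
- timer_1: white bench timer, 58 by 66 by 20 mm, on the bench; origin at its underside; must stay

How it is judged:
By the outcome, as a careful person would: the job done as asked, in the order asked, and still so for the second after the job is handed in, while the arm keeps its last pose, push and grip.
It also fails if it takes over 54 s, if anything falls off the work surface, if the arm or the gripper's body presses on something with over 40 N, if the wrist force passes 120 N, or if a joint passes its speed limit or range.

## Working session

There is one attempt and no reset: what is moved stays moved. The work goes in short steps, Python scripts to look and compute and a tool call to move; the robot and the scene stay as the last step left them, time stands still between calls to the robot, and variables do not carry over. Pictures are saved under pics/ and viewed, and the job is handed in when it is done.

Besides the shell and the picture viewer there is one more tool, called as name(argument=value, ...) on one line, values as JSON. step_arm: Moves the arm, as the interface text tells. Its arguments: {"type":"object","properties":{"rows":{"type":"array","items":{"type":"array","items":{"type":"number"}}},"newtons":{"type":"number"}},"required":["rows"]}

```bash
mkdir -p pics
cat > h.py <<'E'
import numpy as np, cv2
from scipy.spatial.transform import Rotation as R
from cell import status, cams, arm
def grab(n,tag):
    s=status.observe(); d=cams.get_image(n)
    np.savez(f'pics/{tag}.npz',**{k:np.array(v) for k,v in d.items()},pos=s['position'],rot=s['ee_rot'])
    cv2.imwrite(f'pics/{tag}.png',d['pixels'][:,:,::-1]); return load(tag)
def load(tag):
    d=dict(np.load(f'pics/{tag}.npz')); K=d['camera_matrix']
    if 'eye' in d:
        a=d['attitude']; Rm=a if a.shape==(3,3) else R.from_rotvec(a).as_matrix(); t=d['eye']
    else:
        T=d['tool_from_camera'];Rt=R.from_rotvec(d['rot']).as_matrix(); Rm=Rt@T[:3,:3]; t=Rt@T[:3,3]+d['pos']
    z=d['range_z']; v,u=np.mgrid[:z.shape[0],:z.shape[1]]
    P=np.stack([(u-K[0,2])/K[0,0]*z,(v-K[1,2])/K[1,1]*z,z],-1)@Rm.T+t
    P[z==0]=np.nan; d['P']=P; d['Rm']=Rm; d['t']=t
    return d
def ray(d,u,v,zw):
    K=d['camera_matrix']; r=d['Rm']@np.array([(u-K[0,2])/K[0,0],(v-K[1,2])/K[1,1],1]); return d['t']+r*(zw-d['t'][2])/r[2]
E
python3 - <<'E'
from h import *
s=status.observe(); print(s)
for n in ['top','side','wrist']:
    d=grab(n,n+'0'); print(n,d['t'],d['Rm'].round(3).tolist(),d['camera_matrix'].tolist())
print(R.from_rotvec(s['ee_rot']).as_matrix().round(3), arm.grip_depth)
E
```

```text
{'clock': 0.0, 'joints': array([-1.40162581,  0.43521084,  0.02495637,  1.57410243, -0.0116001 ,
        1.13396714, -0.0751046 ]), 'dq': array([ 7.67185222e-04, -4.68196443e-05, -6.12630637e-04, -5.32962733e-05,
        6.69641127e-04,  1.45682503e-04, -1.93204831e-03]), 'joint_efforts': array([-7.59825307e-04, -6.67876482e+01,  9.84727889e-01, -3.14440620e+01,
       -6.04998437e-02,  4.32196003e-02,  1.71737324e-04]), 'position': array([0.16768339, 0.60156216, 0.22595025]), 'ee_rot': array([-1.0076871 ,  1.32678709,  1.00596284]), 'force': array([-0.44231853,  0.18271181, -0.14891409]), 'ft_torque': array([-0.00067987,  0.01394336, -0.00900498]), 'width': 0.998576700975669}
top [ 0.47722348 -0.01419347  1.0552385 ] [[0.001, -0.999, 0.053], [-1.0, -0.001, -0.006], [0.007, -0.053, -0.999]] [[369.7784434208213, 0.0, 326.5390599250224], [0.0, 369.7784434208213, 195.82670335960597], [0.0, 0.0, 1.0]]
side [ 0.1024376  -0.9210505   0.81912499] [[0.903, -0.265, 0.337], [-0.429, -0.551, 0.716], [-0.004, -0.791, -0.612]] [[475.1933191982525, 0.0, 325.91097850344414], [0.0, 475.1933191982525, 200.86757309194013], [0.0, 0.0, 1.0]]
wrist [0.09839318 0.62226013 0.38401045] [[0.27, 0.927, 0.26], [0.963, -0.259, -0.075], [-0.002, 0.271, -0.963]] [[336.6150455470204, 0.0, 323.60615365343324], [0.0, 336.6150455470204, 197.28744554715448], [0.0, 0.0, 1.0]]
[[-0.    -0.963  0.268]
 [-0.002  0.268  0.963]
 [-1.    -0.    -0.002]] 0.0188
```

View pics/top0.png

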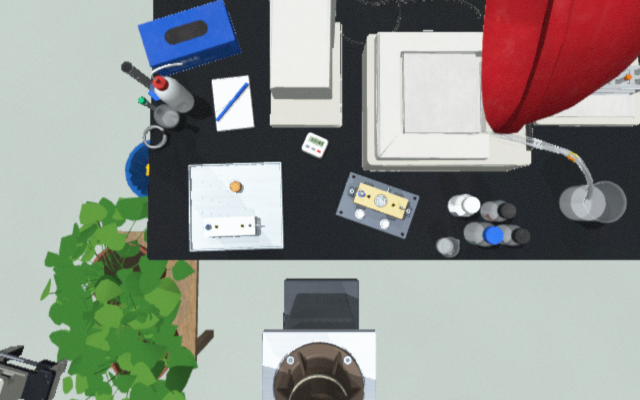

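View pics/side0.png

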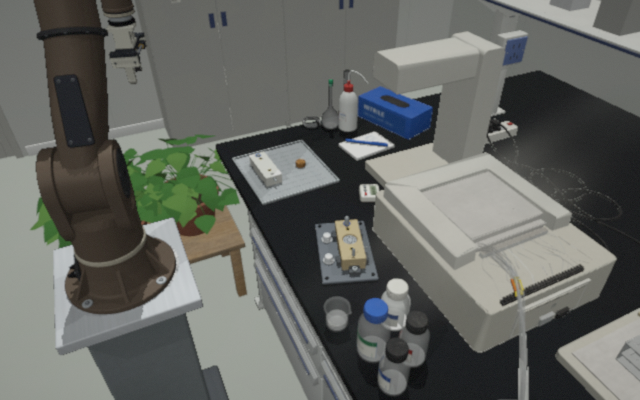

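Run:
```python
from h import *
d=load('top0'); im=cv2.imread('pics/top0.png')
a=im[155:260,180:290]; b=im[165:250,325:435]
cv2.imwrite('pics/z1.png',cv2.resize(a,None,fx=5,fy=5,interpolation=cv2.INTER_CUBIC))
cv2.imwrite('pics/z2.png',cv2.resize(b,None,fx=6,fy=6,interpolation=cv2.INTER_CUBIC))
for u,v in [(236,187),(230,227),(380,200),(360,190),(400,210),(360,214),(384,224),(314,145),(448,246),(325,60),(300,100),(465,206)]: print(u,v,d['P'][v,u].round(3))
```

```text
236 187 [0.557 0.233 0.018]
230 227 [0.445 0.245 0.031]
380 200 [ 0.52  -0.168  0.04 ]
360 190 [ 0.547 -0.113  0.043]
400 210 [ 0.492 -0.222  0.042]
360 214 [ 0.481 -0.114  0.026]
384 224 [ 0.454 -0.181  0.026]
314 145 [0.676 0.015 0.017]
448 246 [ 0.392 -0.36   0.018]
325 60 [ 0.761 -0.015  0.392]
300 100 [0.803 0.054 0.026]
465 206 [ 0.502 -0.378  0.103]
```

View pics/z1.png

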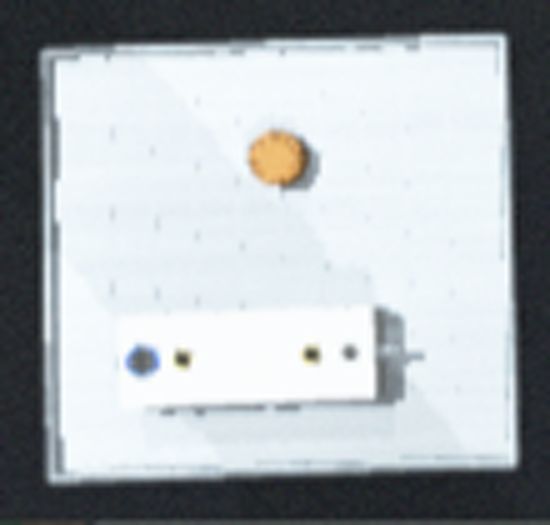

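View pics/z2.png

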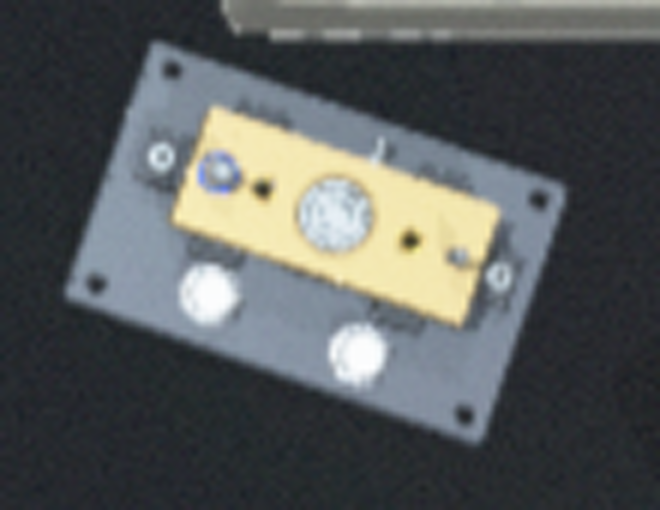

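Run:
```python
from h import *
d=load('top0')
disc=ray(d,235.6,186.4,.019); bl=ray(d,208.4,227,.033); bs=ray(d,250,225.4,.033)
cl=ray(d,361.5,193.7,.044); cs=ray(d,401.2,207.7,.044); cc=ray(d,380.8,200.7,.040)
for n in 'disc bl bs cl cs cc'.split(): print(n,eval(n).round(4))
print(np.linalg.norm(bl-bs),np.linalg.norm(cl-cs),(bl+bs)/2,(cl+cs)/2)
for p in (bl-bs,cl-cs): print(np.degrees(np.arctan2(p[1],p[0])))
P=d['P']
m=(P[...,0]>.56)&(P[...,0]<.80)&(P[...,1]<.0)&(P[...,1]>-.4)&(P[...,2]>.02)
for x in np.arange(.56,.8,.02):
    q=m&(abs(P[...,0]-x)<.01); 
    if q.any(): print(x.round(2), np.percentile(P[q][:,2],[5,50,95]).round(3), P[q][:,1].min().round(2),P[q][:,1].max().round(2))
# arm
```

```text
disc [0.5583 0.2343 0.019 ]
bl [0.4451 0.3041 0.033 ]
bs [0.4496 0.1898 0.033 ]
cl [ 0.5368 -0.1165  0.044 ]
cs [ 0.4985 -0.2251  0.044 ]
cc [ 0.5178 -0.17    0.04  ]
0.11430068979115071 0.11513259259390875 [0.44736556 0.24695608 0.033     ] [ 0.51766396 -0.17084571  0.044     ]
92.24486638961301
70.5981102013285
0.56 [0.688 0.764 0.786] -0.22 -0.11
0.58 [0.674 0.793 0.811] -0.25 -0.13
0.6 [0.071 0.812 0.827] -0.4 -0.13
0.62 [0.122 0.631 0.827] -0.4 -0.12
0.64 [0.126 0.163 0.64 ] -0.4 -0.0
0.66 [0.127 0.166 0.638] -0.4 -0.0
0.68 [0.125 0.603 0.64 ] -0.4 -0.01
0.7 [0.127 0.606 0.645] -0.4 -0.12
0.72 [0.142 0.39  0.647] -0.4 -0.0
0.74 [0.029 0.159 0.623] -0.4 -0.0
0.76 [0.029 0.158 0.392] -0.4 -0.0
0.78 [0.029 0.158 0.392] -0.4 -0.0
```

Run:
```python
from h import *
for tag in ['top0','side0']:
    P=load(tag)['P']
    print(tag)
    for x in np.arange(.57,.70,.01):
        row=[]
        for y in np.arange(-.30,.0,.03):
            q=(abs(P[...,0]-x)<.005)&(abs(P[...,1]-y)<.015)&(P[...,2]<.5)
            row.append('%.3f'%np.nanmax(P[q][:,2]) if q.any() else '  -  ')
        print('%.2f'%x,row)
P=load('top0')['P']; P2=load('side0')['P']
for P in(P,P2):
  q=(P[...,2]>.45)
  for x in np.arange(.1,1,.1):
    for y in np.arange(-.6,.7,.2):
        k=q&(abs(P[...,0]-x)<.05)&(abs(P[...,1]-y)<.1)
        if k.sum()>20: print(x.round(2),y.round(2),k.sum(),P[k][:,2].min().round(2),P[k][:,2].max().round(2))
```

```text
top0
0.57 ['0.003', '0.003', '0.003', '0.004', '0.012', '0.025', '0.045', '0.014', '0.003', '0.002']
0.58 ['0.003', '0.004', '0.005', '0.002', '0.009', '0.013', '0.014', '0.013', '0.003', '0.002']
0.59 ['0.002', '0.002', '0.003', '0.003', '0.002', '0.010', '0.013', '0.016', '0.004', '0.003']
0.60 ['0.003', '0.003', '0.004', '0.002', '0.004', '0.002', '0.008', '0.010', '0.005', '0.003']
0.61 ['0.128', '0.128', '0.128', '0.127', '0.127', '0.127', '0.126', '0.003', '0.001', '0.005']
0.62 ['0.162', '0.164', '0.163', '0.163', '0.162', '0.164', '0.128', '0.002', '0.004', '0.003']
0.63 ['0.163', '0.163', '0.165', '0.164', '0.164', '0.169', '0.127', '0.002', '0.003', '0.002']
0.64 ['0.164', '0.164', '0.165', '0.164', '0.163', '0.168', '0.128', '0.001', '0.003', '0.003']
0.65 ['0.167', '0.166', '0.165', '0.165', '0.166', '0.169', '0.126', '0.003', '0.003', '0.003']
0.66 ['0.167', '0.166', '0.167', '0.168', '0.168', '0.168', '0.128', '0.003', '0.004', '0.003']
0.67 ['0.168', '0.168', '0.168', '0.167', '0.169', '0.168', '0.126', '0.003', '0.002', '0.019']
0.68 ['0.165', '0.166', '0.166', '0.167
[... 841 characters left out ...]
64', '0.164', '0.165', '0.164', '0.167', '0.167', '  -  ', '-0.000', '0.005', '0.002']
0.65 ['0.165', '0.165', '0.164', '0.165', '0.168', '0.167', '  -  ', '  -  ', '0.004', '0.002']
0.66 ['0.166', '0.166', '0.166', '0.166', '0.167', '0.167', '  -  ', '  -  ', '-0.002', '0.014']
0.67 ['0.167', '0.168', '0.167', '0.167', '0.167', '0.169', '  -  ', '  -  ', '  -  ', '0.017']
0.68 ['0.162', '0.163', '0.164', '0.166', '0.168', '0.167', '  -  ', '  -  ', '  -  ', '0.014']
0.69 ['0.160', '0.160', '0.160', '0.166', '0.168', '0.167', '  -  ', '  -  ', '  -  ', '  -  ']
0.6 -0.2 12555 0.61 0.83
0.7 -0.2 3981 0.6 0.66
0.1 0.0 2637 0.45 0.59
0.1 0.2 93 0.5 0.58
0.1 0.6 43 0.45 0.46
0.2 0.6 76 0.45 0.46
```

View pics/wrist0.png

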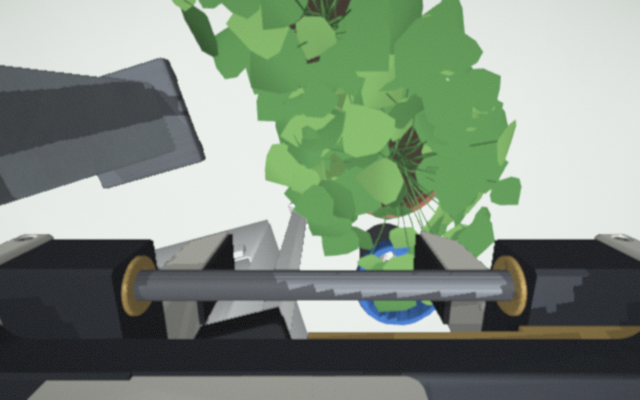

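```bash
cat >> h.py <<'E'
def Rtool(jaw_deg,lean_deg=0):
    # tool x down, z at jaw_deg heading; lean: body leans toward direction jaw_deg-90 (deg)
    a=np.radians(jaw_deg); z=np.array([np.cos(a),np.sin(a),0]); x=np.array([0,0,-1.]); y=np.cross(z,x)
    M=np.stack([x,y,z],1)
    # lean toward L
    a2=np.radians(jaw_deg-90); L=np.array([np.cos(a2),np.sin(a2),0])
    ax=np.cross([0,0,1.],L)
    return R.from_rotvec(ax*np.radians(lean_deg)).as_matrix()@M
def go(pos,M):
    s=status.observe(); R0=R.from_rotvec(s['ee_rot']).as_matrix()
    d=R0.T@(np.array(pos)-s['position'])/.8
    r=R.from_matrix(R0.T@M).as_rotvec()/np.radians(60)
    print('shift',d.round(4).tolist(),'turn',r.round(4).tolist(),'pos',s['position'].round(4),'F',s['force'].round(2),'w',round(s['width'],3),'t',s['clock'],'q',s['joints'].round(2))
E
python3 - <<'E'
from h import *
go([.55,.234,.15],Rtool(70.6))
E
```

```text
shift [0.0956, -0.5837, -0.3143] turn [0.0637, -0.0011, 0.0002] pos [0.1677 0.6017 0.2261] F [-0.25  0.21  0.5 ] w 0.999 t 0.15 q [-1.4   0.44  0.02  1.57 -0.01  1.13 -0.08]
```

step_arm(rows=[[-1, 0.03, -0.12, -0.06, 0.02, 0, 0], [-1, 0.0956, -0.584, -0.314, 0.064, 0, 0], [-1, 0.0956, -0.584, -0.314, 0.064, 0, 0], [-1, 0.0956, -0.584, -0.314, 0.064, 0, 0], [-1, 0.0956, -0.584, -0.314, 0.064, 0, 0], [-1, 0.0956, -0.584, -0.314, 0.064, 0, 0], [-1, 0.0956, -0.584, -0.314, 0.064, 0, 0], [-1, 0.0956, -0.584, -0.314, 0.064, 0, 0], [-1, 0.0956, -0.584, -0.314, 0.064, 0, 0], [-1, 0.0956, -0.584, -0.314, 0.064, 0, 0], [-1, 0.0956, -0.584, -0.314, 0.064, 0, 0], [-1, 0.0956, -0.584, -0.314, 0.064, 0, 0]])

```text
clock: 1.15
position: [0.5257, 0.2578, 0.1548]
ee_rot: [-0.956, 1.351, 0.956]
force: [0.9, 0.9, -0.1]
width: 0.998
```

Run:
```python
from h import *
go([.55,.234,.15],Rtool(70.6))
d=grab('wrist','w1')
P=d['P']; c=d['pixels'].astype(int)
m=(c[...,0]>c[...,2]+50)&(c[...,0]>120)&(P[...,2]>.008)&(P[...,2]<.03)&(np.hypot(P[...,0]-.558,P[...,1]-.234)<.05)
print(m.sum(),np.nanmedian(P[m],0),np.nanmin(P[m],0),np.nanmax(P[m],0))
```

```text
shift [0.006, -0.0385, -0.018] turn [-0.0001, -0.0, -0.0002] pos [0.5257 0.2578 0.1548] F [ 0.9   0.88 -0.06] w 0.998 t 1.15 q [-0.66  0.44  0.16  1.77 -0.08  0.94  0.76]
685 [0.55909054 0.23878732 0.01911341] [0.54459731 0.22353594 0.01661914] [0.57363106 0.25329004 0.02122341]
```

View pics/w1.png

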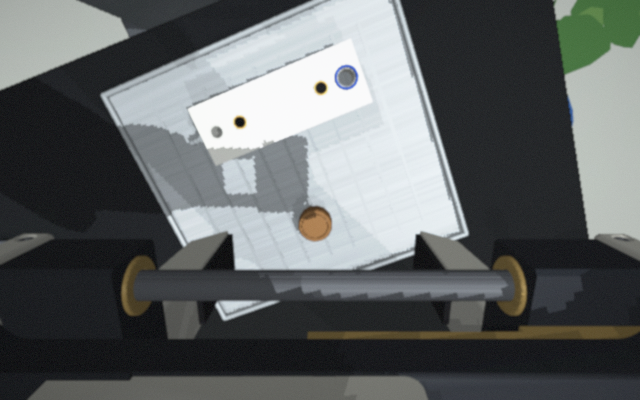

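Run:
```python
from h import *
d=load('w1'); bl=ray(d,346,77,.033);bs=ray(d,216.5,132,.033)
print(bl,bs,(bl+bs)/2,np.linalg.norm(bl-bs),np.degrees(np.arctan2(*(bl-bs)[1::-1])))
P=d['P'];c=d['pixels'].astype(int)
m=(P[...,2]>.028)&(P[...,2]<.038)&(c.min(-1)>180)
q=P[m][:,:2].astype(np.float32); print(cv2.minAreaRect(q))
go([.559,.237,.05],Rtool(70.6))
go([.559,.237,.011],Rtool(70.6))
```

```text
[0.44526147 0.30567407 0.033     ] [0.45020416 0.19222134 0.033     ] [0.44773282 0.2489477  0.033     ] 0.11356034624233916 92.49457508779307
((0.4475995600223541, 0.2473909705877304), (0.050190918147563934, 0.14280517399311066), 2.2308096885681152)
shift [0.1303, -0.0359, -0.0017] turn [-0.0096, -0.0036, 0.0048] pos [0.5322 0.2486 0.1541] F [ 6.46 -7.17  0.9 ] w 1.002 t 1.2 q [-0.65  0.44  0.17  1.77 -0.08  0.94  0.77]
shift [0.179, -0.0356, -0.0016] turn [-0.0096, -0.0036, 0.0048] pos [0.5322 0.2486 0.1541] F [ 6.46 -7.17  0.9 ] w 1.002 t 1.2 q [-0.65  0.44  0.17  1.77 -0.08  0.94  0.77]
```

step_arm(rows=[[-1, 0, 0, 0, 0, 0, 0], [-1, 0, 0, 0, 0, 0, 0], [-1, 0, 0, 0, 0, 0, 0]])

```text
clock: 1.45
position: [0.5238, 0.2606, 0.155]
ee_rot: [-0.956, 1.351, 0.958]
force: [-0.1, 1.4, -0.1]
width: 1.002
```

Run:
```python
from h import *
d=grab('wrist','w2')
P=d['P']; c=d['pixels'].astype(int)
m=(c[...,0]>c[...,2]+50)&(c[...,0]>120)&(P[...,2]>.008)&(P[...,2]<.03)&(np.hypot(P[...,0]-.558,P[...,1]-.234)<.05)
print(m.sum(),np.nanmedian(P[m],0),np.nanmin(P[m],0),np.nanmax(P[m],0))
m=(P[...,2]>.028)&(P[...,2]<.038)&(c.min(-1)>180)
print(cv2.minAreaRect(P[m][:,:2].astype(np.float32)))
go([.559,.237,.05],Rtool(70.6))
go([.559,.237,.011],Rtool(70.6))
```

```text
708 [0.55862882 0.23848991 0.01918436] [0.54537478 0.22378817 0.01683303] [0.57313189 0.25366327 0.02139003]
((0.44768062233924866, 0.24760669469833374), (0.0501362681388855, 0.1422078013420105), 2.3456873893737793)
shift [0.1314, -0.0518, -0.0137] turn [0.0019, 0.0004, -0.0008] pos [0.5236 0.261  0.1551] F [-0.34  0.14 -0.59] w 1.001 t 1.5 q [-0.67  0.44  0.16  1.77 -0.08  0.94  0.76]
shift [0.1801, -0.0519, -0.0137] turn [0.0019, 0.0004, -0.0008] pos [0.5236 0.261  0.1551] F [-0.34  0.14 -0.59] w 1.001 t 1.5 q [-0.67  0.44  0.16  1.77 -0.08  0.94  0.76]
```

step_arm(rows=[[-1, 0.03, -0.025, -0.007, 0, 0, 0], [-1, 0.07, -0.052, -0.0137, 0.002, 0, 0], [-1, 0.11, -0.052, -0.0137, 0.002, 0, 0], [-1, 0.145, -0.052, -0.0137, 0.002, 0, 0], [-1, 0.17, -0.052, -0.0137, 0.002, 0, 0], [-1, 0.18, -0.052, -0.0137, 0.002, 0, 0], [-1, 0.18, -0.052, -0.0137, 0.002, 0, 0], [-1, 0.18, -0.052, -0.0137, 0.002, 0, 0]])

```text
clock: 2.17
position: [0.5601, 0.2365, 0.0119]
ee_rot: [-0.955, 1.35, 0.956]
force: [0.4, 0.2, 1.1]
width: 1.002
```

Run:
```python
from h import *
go([.559,.237,.011],Rtool(70.6))
d=grab('wrist','w3')
```

```text
shift [0.0011, 0.0016, 0.0002] turn [-0.0009, 0.0006, 0.0001] pos [0.5601 0.2365 0.0119] F [0.38 0.2  1.07] w 1.002 t 2.1667 q [-0.58  0.65  0.13  1.82 -0.13  0.67  0.86]
```

View pics/w3.png

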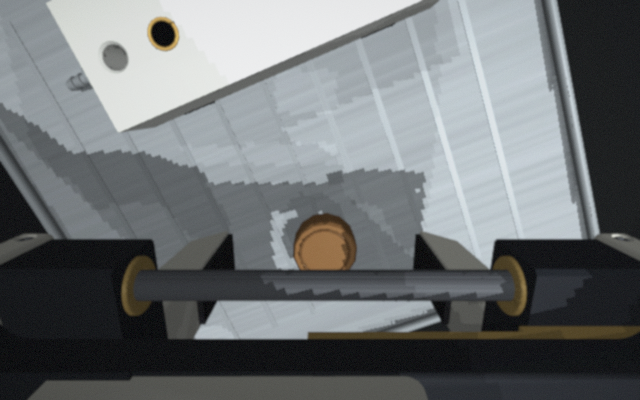

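Disc at about (324,247), centred between the fingers. Close.

step_arm(rows=[[1, 0.001, 0.001, 0, 0, 0, 0], [1, 0.001, 0.001, 0, 0, 0, 0], [1, 0.001, 0.001, 0, 0, 0, 0], [1, 0.001, 0.001, 0, 0, 0, 0], [1, 0.001, 0.001, 0, 0, 0, 0], [1, 0.001, 0.001, 0, 0, 0, 0], [1, 0.001, 0.001, 0, 0, 0, 0], [1, 0.001, 0.001, 0, 0, 0, 0]], newtons=25)

```text
clock: 2.88
position: [0.5595, 0.2355, 0.0104]
ee_rot: [-0.954, 1.351, 0.954]
force: [-0.2, -0.1, 0.1]
width: 0.467
```

Run:
```python
from h import *
go([.559,.237,.15],Rtool(70.6))
d=grab('wrist','w4')
```

```text
shift [-0.1746, 0.0012, 0.0015] turn [-0.0024, 0.0, -0.0] pos [0.5595 0.2355 0.0104] F [-0.15 -0.11  0.06] w 0.467 t 2.8833 q [-0.57  0.65  0.13  1.83 -0.13  0.67  0.86]
```

View pics/w4.png

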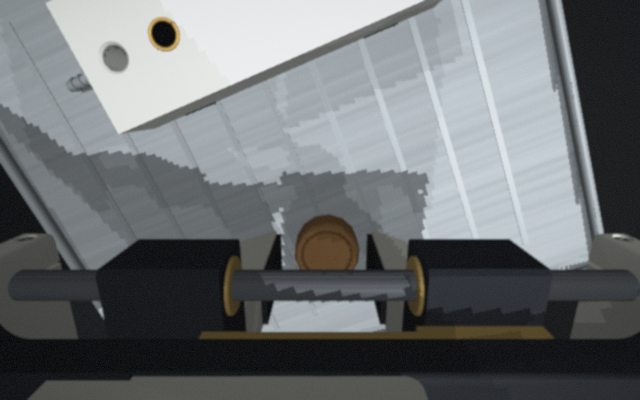

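step_arm(rows=[[1, 0, 0, 0, 0, 0, 0], [1, 0, 0, 0, 0, 0, 0], [1, 0, 0, 0, 0, 0, 0], [1, 0, 0, 0, 0, 0, 0], [1, 0, 0, 0, 0, 0, 0]])

```text
clock: 3.35
position: [0.5595, 0.2355, 0.0103]
ee_rot: [-0.954, 1.352, 0.955]
force: [-0.5, -0.3, -0.7]
width: 0.337
```

step_arm(rows=[[1, 0, 0, 0, 0, 0, 0], [1, -0.01, 0, 0, 0, 0, 0], [1, -0.03, 0, 0, 0, 0, 0], [1, -0.07, 0, 0, 0, 0, 0], [1, -0.11, 0, 0, 0, 0, 0], [1, -0.145, 0, 0, 0, 0, 0], [1, -0.165, 0, 0, 0, 0, 0], [1, -0.175, 0, 0, 0, 0, 0], [1, -0.175, 0, 0, 0, 0, 0], [1, -0.175, 0, 0, 0, 0, 0]])

```text
clock: 4.18
position: [0.5592, 0.2355, 0.15]
ee_rot: [-0.954, 1.352, 0.955]
force: [-0.1, -0.4, -0.9]
width: 0.332
```

Run:
```python
from h import *
d=grab('wrist','w5')
# pre-place view: back off along +tool-y so camera sees the cell
go([.518,-.170,.15],Rtool(70.6))
```

```text
shift [-0.0005, -0.1214, -0.4944] turn [-0.0023, -0.0012, -0.0012] pos [0.5588 0.2352 0.1493] F [-0.81  0.85 -1.25] w 0.335 t 4.2333 q [-0.6   0.48  0.17  1.72 -0.09  0.95  0.83]
```

View pics/w5.png

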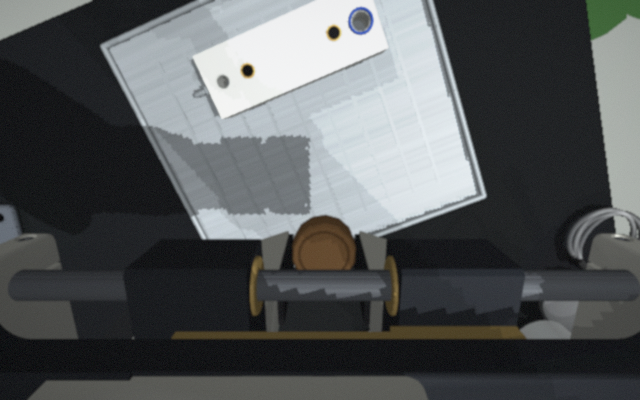

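step_arm(rows=[[1, 0, -0.02, -0.04, 0, 0, 0], [1, 0, -0.03, -0.08, 0, 0, 0], [1, 0, -0.04, -0.125, 0, 0, 0], [1, 0, -0.05, -0.17, 0, 0, 0], [1, 0, -0.06, -0.215, 0, 0, 0], [1, 0, -0.07, -0.26, 0, 0, 0], [1, 0, -0.08, -0.305, 0, 0, 0], [1, 0, -0.09, -0.35, 0, 0, 0], [1, 0, -0.1, -0.395, 0, 0, 0], [1, 0, -0.11, -0.44, 0, 0, 0], [1, 0, -0.118, -0.475, 0, 0, 0], [1, 0, -0.1214, -0.4944, 0, 0, 0]])

```text
clock: 5.23
position: [0.5167, -0.1741, 0.1489]
ee_rot: [-0.951, 1.356, 0.952]
force: [0.1, 0.6, -0.7]
width: 0.331
```

step_arm(rows=[[1, 0, 0, 0, 0, 0, 0], [1, 0, 0, 0, 0, 0, 0], [1, 0, 0, 0, 0, 0, 0], [1, 0, 0, 0, 0, 0, 0]])

```text
clock: 5.57
position: [0.5188, -0.1679, 0.1497]
ee_rot: [-0.955, 1.351, 0.957]
force: [0.2, 0.9, 0.8]
width: 0.334
```

Run:
```python
from h import *
d=grab('wrist','w6'); grab('top','top1')
go([.518,-.170,.07],Rtool(70.6))
im=cv2.imread('pics/w6.png'); cv2.imwrite('pics/w6z.png',cv2.resize(im[0:340,150:550],None,fx=1.75,fy=1.75,interpolation=cv2.INTER_CUBIC))
P=d['P'];c=d['pixels'].astype(int)
m=(c[...,0]>c[...,2]+30)&(P[...,2]>.12)&(np.hypot(P[...,0]-d['pos'][0],P[...,1]-d['pos'][1])<.035)
q=P[m];print(m.sum(),np.nanmedian(q,0),np.nanmin(q,0),np.nanmax(q,0))
```

```text
shift [0.1, 0.0003, -0.0025] turn [-0.0002, 0.0003, -0.0006] pos [ 0.519  -0.1682  0.15  ] F [ 0.43 -0.3   0.04] w 0.336 t 5.6667 q [ 0.03  0.39  0.25  1.88 -0.12  0.89  1.57]
5552 [ 0.50565572 -0.16302233  0.15941246] [ 0.48415895 -0.18886289  0.14334681] [ 0.52963633 -0.13449451  0.24489998]
```

View pics/w6z.png

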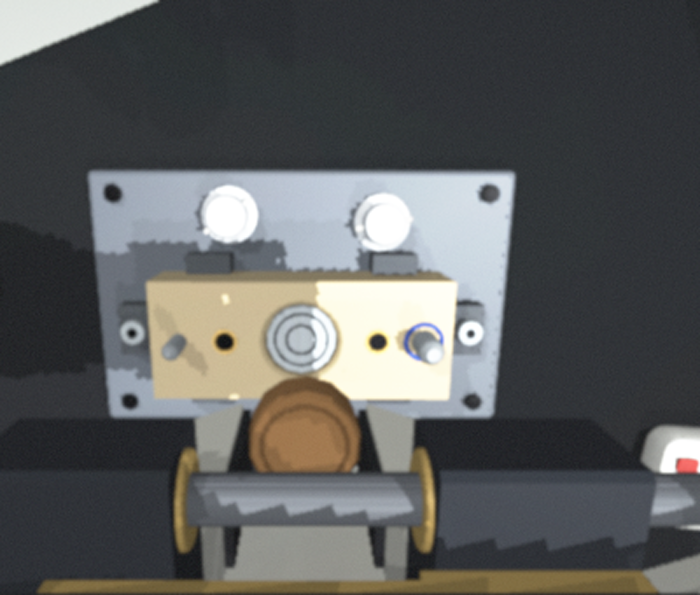

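View pics/top1.png

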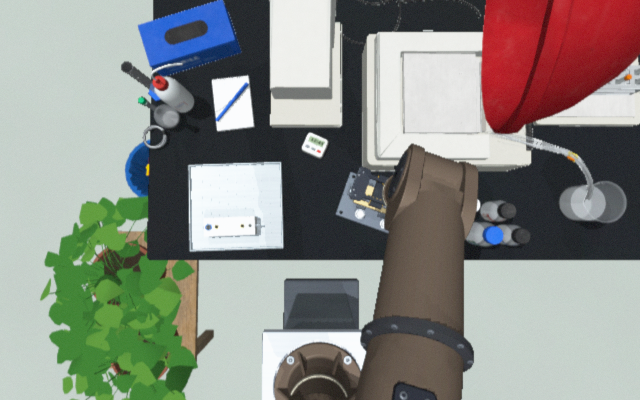

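```bash
python3 - <<'E'
from h import *
d=load('w6')
s=ray(d,322.6,194.3,.044); l=ray(d,392.3,195.4,.044)
print('seat',s,'large',l, np.linalg.norm(s-l), np.degrees(np.arctan2(*(l-s)[1::-1])))
g=cv2.imread('pics/w6.png'); c=g.astype(int)
hsv=cv2.cvtColor(g,cv2.COLOR_BGR2HSV)
m=((hsv[...,0]<18)&(hsv[...,1]>90)).astype(np.uint8); m[:190]=0; m[275:]=0; m[:,:280]=0;m[:,370:]=0
ys,xs=np.nonzero(m); print(xs.min(),xs.max(),ys.min(),ys.max())
for z in(.158,): print('disc',ray(d,(xs.min()+xs.max())/2,249,z), (xs.max()-xs.min()))
print(d['pos'])
P=d['P']; 
for v in range(215,275,6): print(v,P[v,324].round(4))
# tan face rect
m=(P[...,2]>.04)&(P[...,2]<.049)
print(cv2.minAreaRect(P[m][:,:2].astype(np.float32)),m.sum())
E
python3 - <<'E'
import cv2
im=cv2.imread('pics/w6.png'); cv2.imwrite('pics/w6y.png',cv2.resize(im[150:280,220:420],None,fx=4,fy=4,interpolation=cv2.INTER_CUBIC))
E
```

```text
seat [ 0.51790218 -0.16761545  0.044     ] large [ 0.53766768 -0.11455632  0.044     ] 0.056621076295706764 69.56870481989868
280 356 198 269
disc [ 0.51404601 -0.16821333  0.158     ] 76
[ 0.5188041  -0.16792205  0.14967368]
215 [ 0.5028 -0.1612  0.1451]
221 [ 0.5028 -0.1612  0.154 ]
227 [ 0.5041 -0.1616  0.1586]
233 [ 0.5072 -0.1627  0.1581]
239 [ 0.5102 -0.1638  0.1579]
245 [ 0.5127 -0.1647  0.1588]
251 [ 0.5158 -0.1658  0.1585]
257 [ 0.5189 -0.1668  0.1583]
263 [ 0.5214 -0.1678  0.1592]
269 [ 0.5251 -0.1691  0.1578]
((0.5002101063728333, -0.26626601815223694), (0.33368009328842163, 0.14823822677135468), 59.70808029174805) 12320
```

View pics/w6y.png

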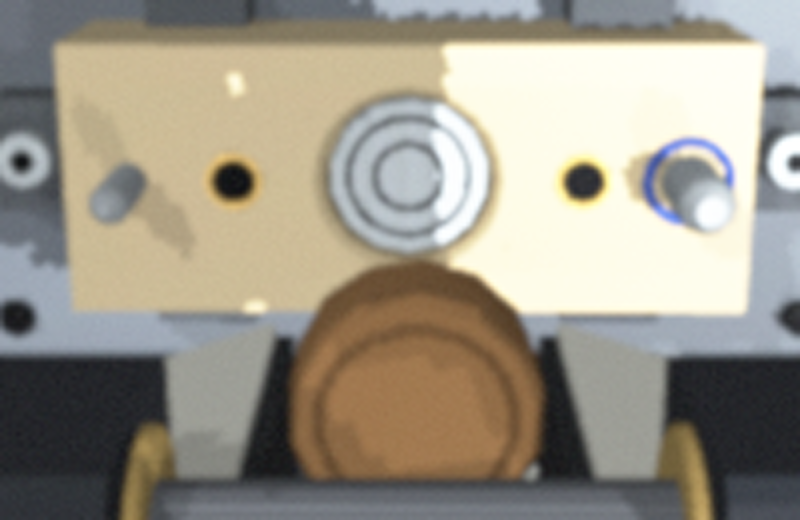

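Run:
```python
from h import *
d=load('w6')
print(ray(d,322.4,193.5,.040), ray(d,321.9,195,.044),ray(d,392,195,.044))
h1=ray(d,220+232/4,195,.044);h2=ray(d,220+583/4,195,.044);print(h1,h2,(h1+h2)/2,np.degrees(np.arctan2(*(h2-h1)[1::-1])))
```

```text
[ 0.51821784 -0.16791591  0.04      ] [ 0.51826732 -0.16834828  0.044     ] [ 0.53726282 -0.11469098  0.044     ]
[ 0.50637001 -0.20195505  0.044     ] [ 0.53014999 -0.13478284  0.044     ] [ 0.51826    -0.16836895  0.044     ] 70.50526197906379
```

Run:
```python
from h import *
go([.518,-.1692,.060],Rtool(70.5))
```

```text
shift [0.1125, 0.0007, -0.0016] turn [0.0015, 0.0003, -0.0006] pos [ 0.519  -0.1682  0.15  ] F [ 0.43 -0.3   0.04] w 0.336 t 5.6667 q [ 0.03  0.39  0.25  1.88 -0.12  0.89  1.57]
```

step_arm(rows=[[1, 0.02, 0.001, -0.0016, 0, 0, 0], [1, 0.05, 0.001, -0.0016, 0, 0, 0], [1, 0.08, 0.001, -0.0016, 0, 0, 0], [1, 0.1, 0.001, -0.0016, 0, 0, 0], [1, 0.11, 0.001, -0.0016, 0, 0, 0], [1, 0.1125, 0.001, -0.0016, 0, 0, 0], [1, 0.1125, 0.001, -0.0016, 0, 0, 0], [1, 0.1125, 0.001, -0.0016, 0, 0, 0]])

```text
clock: 6.33
position: [0.5183, -0.1706, 0.0612]
ee_rot: [-0.955, 1.35, 0.954]
force: [-0.2, -0.2, -0.7]
width: 0.339
```

Run:
```python
from h import *
go([.518,-.1692,.0485],Rtool(70.5))
d=grab('wrist','w7')
im=cv2.imread('pics/w7.png'); cv2.imwrite('pics/w7z.png',cv2.resize(im[80:300,160:500],None,fx=2.3,fy=2.3,interpolation=cv2.INTER_CUBIC))
```

```text
shift [0.0159, 0.0009, 0.0015] turn [-0.0003, 0.0002, 0.0012] pos [ 0.5183 -0.1706  0.0612] F [-0.16 -0.24 -0.7 ] w 0.339 t 6.3333 q [ 0.06  0.51  0.21  1.96 -0.16  0.69  1.61]
```

View pics/w7z.png

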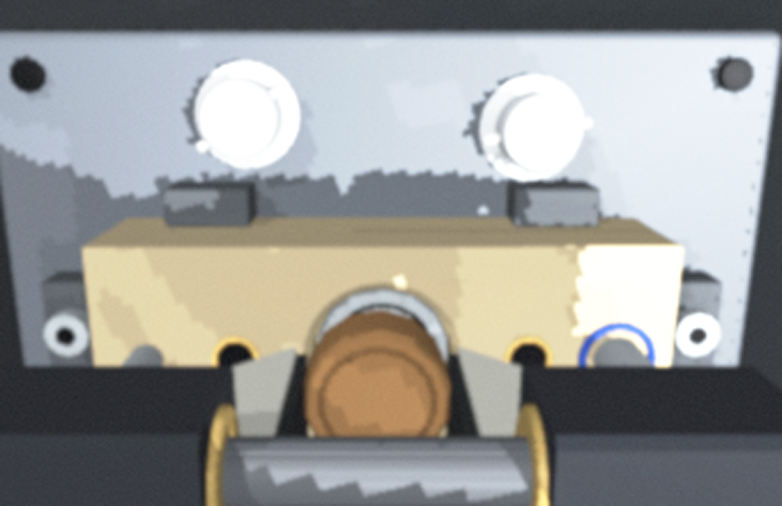

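step_arm(rows=[[1, 0.0, 0.0005, 0.002, 0, 0, 0], [1, 0.003, 0.0005, 0.002, 0, 0, 0], [1, 0.006, 0.0005, 0.002, 0, 0, 0], [1, 0.009, 0.0005, 0.002, 0, 0, 0], [1, 0.009, 0.0005, 0.002, 0, 0, 0]])

```text
clock: 6.8
position: [0.5174, -0.1689, 0.0527]
ee_rot: [-0.954, 1.352, 0.955]
force: [0.4, -0.7, -1.3]
width: 0.332
```

Run:
```python
from h import *
go([.518,-.1688,.0485],Rtool(70.5))
d=grab('wrist','w8')
im=cv2.imread('pics/w8.png'); cv2.imwrite('pics/w8z.png',cv2.resize(im[180:300,240:420],None,fx=4,fy=4,interpolation=cv2.INTER_CUBIC))
```

```text
shift [0.0053, -0.0006, 0.0003] turn [-0.0006, -0.0, -0.0006] pos [ 0.5174 -0.1689  0.0527] F [ 0.37 -0.72 -1.28] w 0.332 t 6.8 q [ 0.06  0.52  0.21  1.97 -0.17  0.67  1.61]
```

View pics/w8z.png

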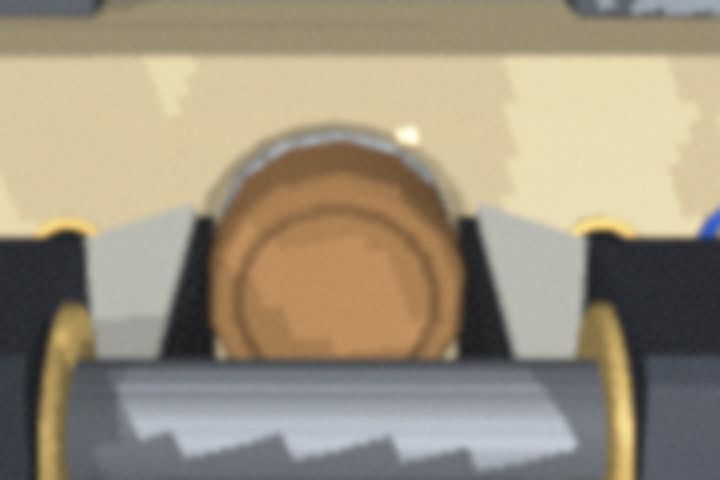

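step_arm(rows=[[1, 0.002, -0.0004, 0.0002, 0, 0, 0], [1, 0.004, -0.0004, 0.0002, 0, 0, 0], [1, 0.005, -0.0004, 0.0002, 0, 0, 0], [1, 0.005, -0.0004, 0.0002, 0, 0, 0]])

```text
clock: 7.18
position: [0.518, -0.1689, 0.0489]
ee_rot: [-0.954, 1.352, 0.955]
force: [0.3, -0.5, -0.8]
width: 0.334
```

step_arm(rows=[[1, 0.001, 0, 0, 0, 0, 0], [1, 0.0015, 0, 0, 0, 0, 0], [1, 0.0015, 0, 0, 0, 0, 0]])

```text
clock: 7.43
position: [0.5181, -0.1689, 0.0479]
ee_rot: [-0.954, 1.351, 0.955]
force: [0.9, -0.2, -0.8]
width: 0.336
```

step_arm(rows=[[0.05, 0, 0, 0, 0, 0, 0], [0.05, 0, 0, 0, 0, 0, 0], [0.05, 0, 0, 0, 0, 0, 0], [0.05, 0, 0, 0, 0, 0, 0], [0.05, 0, 0, 0, 0, 0, 0]])

```text
clock: 7.85
position: [0.5181, -0.1689, 0.048]
ee_rot: [-0.954, 1.351, 0.954]
force: [0.3, -0.3, 0.0]
width: 0.473
```

Run:
```python
from h import *
go([.518,-.1688,.14],Rtool(70.5))
d=grab('wrist','w9')
im=cv2.imread('pics/w9.png'); cv2.imwrite('pics/w9z.png',cv2.resize(im[180:300,240:420],None,fx=4,fy=4,interpolation=cv2.INTER_CUBIC))
```

```text
shift [-0.115, 0.0002, 0.0001] turn [-0.0007, 0.0001, 0.0001] pos [ 0.5181 -0.1689  0.048 ] F [ 0.35 -0.31  0.  ] w 0.473 t 7.85 q [ 0.07  0.53  0.21  1.97 -0.17  0.66  1.61]
```

View pics/w9z.png

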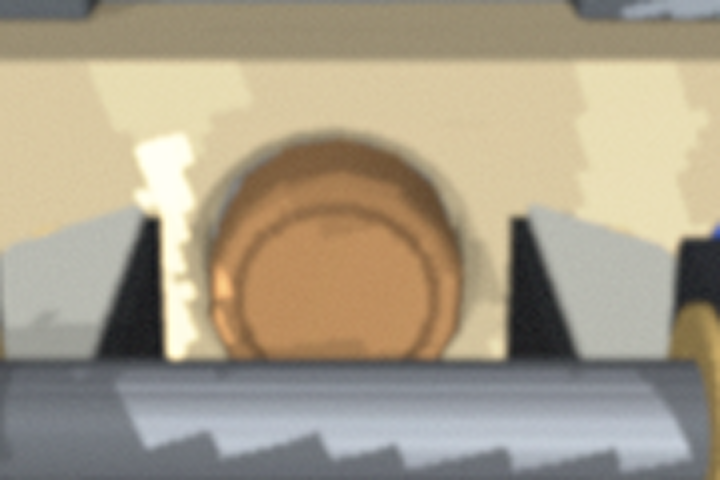

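Disc sits in the seat, released. Rise and look.

step_arm(rows=[[0.05, -0.01, 0, 0, 0, 0, 0], [0.05, -0.03, 0, 0, 0, 0, 0], [0.05, -0.06, 0, 0, 0, 0, 0], [0.05, -0.1, 0, 0, 0, 0, 0], [-1, -0.14, 0.02, 0, 0, 0, 0], [-1, -0.165, 0.05, 0, 0, 0, 0], [-1, -0.165, 0.07, 0, 0, 0, 0], [-1, -0.165, 0.07, 0, 0, 0, 0], [-1, -0.165, 0.07, 0, 0, 0, 0], [-1, -0.165, 0.07, 0, 0, 0, 0]])

```text
clock: 8.73
position: [0.4658, -0.1503, 0.1802]
ee_rot: [-0.955, 1.351, 0.954]
force: [-0.0, -0.1, -0.2]
width: 0.864
```

Run:
```python
from h import *
d=grab('wrist','w10')
im=cv2.imread('pics/w10.png'); cv2.imwrite('pics/w10z.png',cv2.resize(im[120:290,200:460],None,fx=3,fy=3,interpolation=cv2.INTER_CUBIC))
P=d['P'];c=d['pixels'].astype(int)
m=(c[...,0]>c[...,2]+40)&(P[...,2]>.052)&(P[...,2]<.062)&(np.hypot(P[...,0]-.518,P[...,1]+.169)<.03)
q=P[m];A=np.c_[q[:,:2]-q[:,:2].mean(0),np.ones(len(q))];print(len(q),np.median(q,0),np.linalg.lstsq(A,q[:,2],rcond=None)[0])
go([.518,-.1688,.2],Rtool(-19.5,30))
go([.454,.228,.12],Rtool(2.3,30))
```

```text
888 [ 0.51597263 -0.16755554  0.0560587 ] [ 0.01730969 -0.00732621  0.05599925]
shift [-0.0251, -0.069, 0.0001] turn [1.462, -0.3916, 0.3922] pos [ 0.4659 -0.1504  0.1799] F [-0.71  0.22 -0.82] w 0.902 t 8.7833 q [-0.01  0.26  0.26  1.97 -0.08  0.91  1.52]
shift [0.0748, 0.1722, 0.4408] turn [1.1088, -0.297, 0.4394] pos [ 0.4659 -0.1504  0.1799] F [-0.71  0.22 -0.82] w 0.902 t 8.7833 q [-0.01  0.26  0.26  1.97 -0.08  0.91  1.52]
```

View pics/w10z.png

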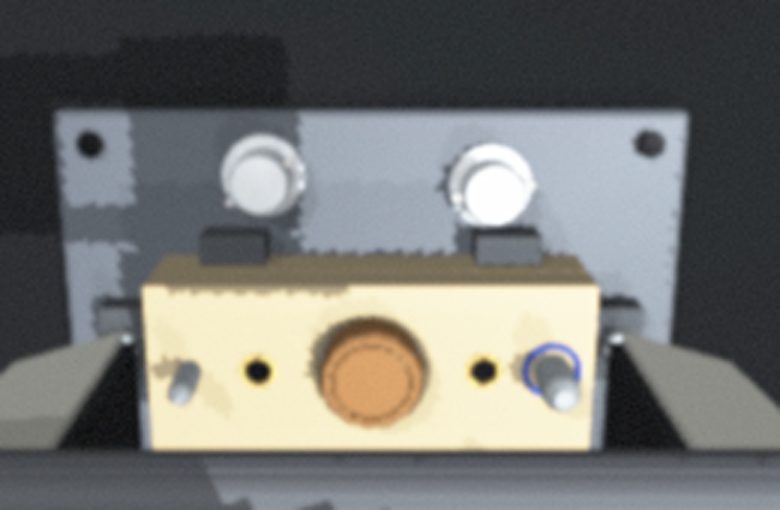

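Run:
```python
from h import *
for t in ['top0','side0','top1']:
    P=load(t)['P']
    for zl,zh in((.05,.122),(.122,.145),(.15,.2)):
        print(t,zl,[ '%.3f'%np.percentile(P[k][:,0],3) if (k:=(abs(P[...,1]-y)<.01)&(P[...,2]>zl)&(P[...,2]<zh)&(P[...,0]>.585)&(P[...,0]<.7)).sum()>5 else '-' for y in np.arange(-.30,-.09,.02)])
P=load('side0')['P']
for y in np.arange(-.55,-.28,.03):
    k=(abs(P[...,1]-y)<.015)&(P[...,0]<.58)&(P[...,0]>.3); print(y.round(2),np.nanmax(P[k][:,2]).round(3),[ (x.round(2),np.nanmax(P[kk][:,2]).round(2)) for x in np.arange(.35,.58,.04) if (kk:=k&(abs(P[...,0]-x)<.02)).any()])
go([.454,.228,.12],Rtool(182.3,-30))
go([.466,-.15,.2],Rtool(160.5,-30))
```

```text
top0 0.05 ['0.606', '0.607', '0.607', '0.607', '0.607', '0.607', '0.607', '0.607', '0.607', '0.610', '-']
top0 0.122 ['0.605', '0.605', '0.608', '0.608', '0.608', '0.610', '0.608', '0.608', '0.610', '0.619', '-']
top0 0.15 ['0.621', '0.622', '0.622', '0.621', '0.622', '0.621', '0.622', '0.622', '0.624', '-', '-']
side0 0.05 ['0.604', '0.604', '0.604', '0.604', '0.604', '0.604', '0.604', '0.604', '0.604', '-', '-']
side0 0.122 ['0.605', '0.604', '0.605', '0.605', '0.604', '0.605', '0.604', '0.605', '0.604', '0.612', '-']
side0 0.15 ['0.619', '0.619', '0.619', '0.619', '0.619', '0.618', '0.619', '0.619', '0.623', '-', '-']
top1 0.05 ['-', '-', '-', '-', '-', '0.606', '0.607', '0.607', '0.607', '0.610', '-']
top1 0.122 ['-', '-', '-', '-', '0.687', '0.608', '0.608', '0.608', '0.610', '0.618', '-']
top1 0.15 ['0.625', '0.632', '0.639', '0.653', '0.644', '0.622', '0.622', '0.622', '0.625', '-', '-']
-0.55 0.115 [(np.float64(0.39), np.float64(0.08)), (np.float64(0.43), np.float64(0.12)), (np.float64(0.47), np.float64(0.0)), (np.float64(0.51), np.float64(0.0)), (np.float64(0.55), np.float64
[... 1770 characters left out ...]
loat64(0.47), np.float64(0.0)), (np.float64(0.51), np.float64(0.0)), (np.float64(0.55), np.float64(0.0))]
-0.28 0.014 [(np.float64(0.35), np.float64(0.0)), (np.float64(0.39), np.float64(0.0)), (np.float64(0.43), np.float64(0.0)), (np.float64(0.47), np.float64(0.01)), (np.float64(0.51), np.float64(0.01)), (np.float64(0.55), np.float64(0.01))]
shift [0.0748, 0.1722, 0.4408] turn [-1.8149, -0.4866, -0.329] pos [ 0.4659 -0.1504  0.1799] F [-0.71  0.22 -0.82] w 0.902 t 8.7833 q [-0.01  0.26  0.26  1.97 -0.08  0.91  1.52]
shift [-0.0251, 0.0001, 0.0005] turn [-1.463, -0.3923, -0.3917] pos [ 0.4659 -0.1504  0.1799] F [-0.71  0.22 -0.82] w 0.902 t 8.7833 q [-0.01  0.26  0.26  1.97 -0.08  0.91  1.52]
```

step_arm(rows=[[-1, 0, 0.01, 0.03, -0.1, 0, 0], [-1, 0, 0.03, 0.08, -0.2, 0, 0], [-1, 0, 0.05, 0.125, -0.3, 0, 0], [-1, 0, 0.07, 0.17, -0.4, 0, 0], [-1, 0, 0.085, 0.215, -0.5, 0, 0], [-1, 0, 0.1, 0.26, -0.6, 0, 0], [-1, 0, 0.12, 0.305, -0.7, 0, 0], [-1, 0, 0.135, 0.35, -0.8, 0, 0], [-1, 0, 0.15, 0.385, -0.9, 0, 0], [-1, 0, 0.165, 0.415, -1.0, 0, 0], [-1, 0, 0.17, 0.435, -1.0, 0, 0], [-1, 0, 0.172, 0.441, -1.0, 0, 0]])

```text
clock: 9.78
position: [0.4536, 0.2319, 0.1793]
ee_rot: [-1.709, 0.784, 1.711]
force: [-0.4, -0.2, -0.3]
width: 1.001
```

Run:
```python
from h import *
go([.454,.228,.14],Rtool(182.3,-30))
```

```text
shift [0.0492, 0.0029, -0.0041] turn [-0.8402, -0.2237, -0.4646] pos [0.4536 0.2319 0.1793] F [-0.39 -0.18 -0.26] w 1.001 t 9.7833 q [-0.48  0.3  -0.13  1.9   0.05  0.94  1.66]
```

step_arm(rows=[[-1, 0, 0, 0, 0.12, 0, 0], [-1, 0, 0, 0, 0.24, 0, 0], [-1, 0, 0, 0, 0.36, 0, 0], [-1, 0, 0, 0, 0.48, 0, 0], [-1, 0, 0, 0, 0.6, 0, 0], [-1, 0, 0, 0, 0.72, 0, 0], [-1, 0, 0, 0, 0.84, 0, 0], [-1, 0, 0, 0, 0.96, 0, 0], [-1, 0, 0, 0, 1.0, 0, 0], [-1, 0, 0, 0, 1.0, 0, 0]])

```text
clock: 10.62
position: [0.4541, 0.2274, 0.1795]
ee_rot: [-0.952, 1.354, 0.951]
force: [-0.6, 0.4, -0.6]
width: 1.005
```

Run:
```python
from h import *
go([.454,.228,.14],Rtool(2.3,0))
```

```text
shift [0.0494, 0.0004, 0.0007] turn [1.1319, -0.001, 0.0004] pos [0.4541 0.2274 0.1795] F [-0.62  0.35 -0.63] w 1.005 t 10.6167 q [-0.64  0.29  0.08  1.92 -0.03  0.93  0.69]
```

step_arm(rows=[[-1, 0, 0, 0, 0.12, 0, 0], [-1, 0, 0, 0, 0.24, 0, 0], [-1, 0, 0, 0, 0.36, 0, 0], [-1, 0, 0, 0, 0.48, 0, 0], [-1, 0, 0, 0, 0.6, 0, 0], [-1, 0, 0, 0, 0.72, 0, 0], [-1, 0, 0, 0, 0.84, 0, 0], [-1, 0, 0, 0, 0.96, 0, 0], [-1, 0, 0, 0, 1.0, 0, 0], [-1, 0, 0, 0, 1.0, 0, 0], [-1, 0, 0, 0, 1.0, 0, 0]])

```text
clock: 11.53
position: [0.4539, 0.2278, 0.1797]
ee_rot: [-0.146, 1.566, 0.145]
force: [0.5, -0.3, -0.8]
width: 1.001
```

Run:
```python
from h import *
go([.448,.228,.12],Rtool(2.3,30))
d=grab('wrist','w11')
```

```text
shift [0.0747, 0.0016, -0.0071] turn [0.1353, -0.0365, 0.4996] pos [0.4539 0.2278 0.1797] F [ 0.46 -0.29 -0.82] w 1.001 t 11.5333 q [-0.8   0.3   0.29  1.93 -0.1   0.93 -0.27]
```

View pics/w11.png

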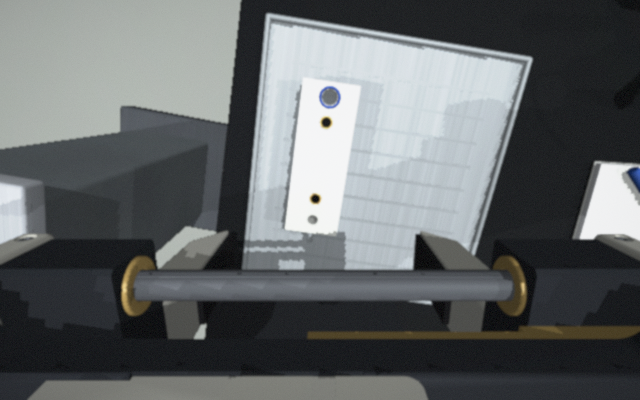

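Run:
```python
from h import *
d=load('w11')
a=ray(d,330,97,.033);b=ray(d,312.5,219.5,.033);print(a,b,(a+b)/2,np.linalg.norm(a-b),np.degrees(np.arctan2(*(a-b)[1::-1])))
P=d['P'];c=d['pixels'].astype(int)
m=(P[...,2]>.027)&(P[...,2]<.038)&(c.min(-1)>150)&(abs(P[...,0]-.448)<.06)&(P[...,1]>.12)&(P[...,1]<.36)
print(cv2.minAreaRect(P[m][:,:2].astype(np.float32)))
print(Rtool(2.3,30)[:,0])
```

```text
[0.44570967 0.30566094 0.033     ] [0.45035372 0.19207462 0.033     ] [0.44803169 0.24886778 0.033     ] 0.1136812186083401 92.3412700937589
((0.44750210642814636, 0.24671337008476257), (0.05014609172940254, 0.14347639679908752), 2.2575511932373047)
[-0.0200659  0.4995972 -0.8660254]
```

step_arm(rows=[[-1, 0.02, 0.0005, -0.002, 0.04, -0.01, 0.11], [-1, 0.04, 0.001, -0.004, 0.08, -0.02, 0.22], [-1, 0.06, 0.0015, -0.006, 0.1, -0.03, 0.33], [-1, 0.0747, 0.0016, -0.007, 0.135, -0.0365, 0.44], [-1, 0.0747, 0.0016, -0.007, 0.1353, -0.0365, 0.5], [-1, 0.0747, 0.0016, -0.007, 0.1353, -0.0365, 0.5], [-1, 0.0747, 0.0016, -0.007, 0.1353, -0.0365, 0.5], [-1, 0.0747, 0.0016, -0.007, 0.1353, -0.0365, 0.5]])

```text
clock: 12.25
position: [0.4481, 0.2288, 0.1205]
ee_rot: [0.381, 1.541, 0.44]
force: [0.7, 0.6, 0.0]
width: 0.997
```

Run:
```python
from h import *
s=status.observe();print(R.from_rotvec(s['ee_rot']).as_matrix().round(3))
go([.4486,.2278,.021],Rtool(2.3,30))
d=grab('wrist','w12'); grab('side','s1')
```

```text
[[-0.019 -0.034  0.999]
 [ 0.499  0.866  0.039]
 [-0.866  0.5    0.001]]
shift [0.1071, -0.0632, 0.0005] turn [-0.0008, 0.0011, 0.0005] pos [0.4481 0.2288 0.1205] F [0.72 0.62 0.04] w 0.997 t 12.25 q [-0.25  0.38  0.05  2.15 -0.87  0.73  0.53]
```

View pics/w12.png

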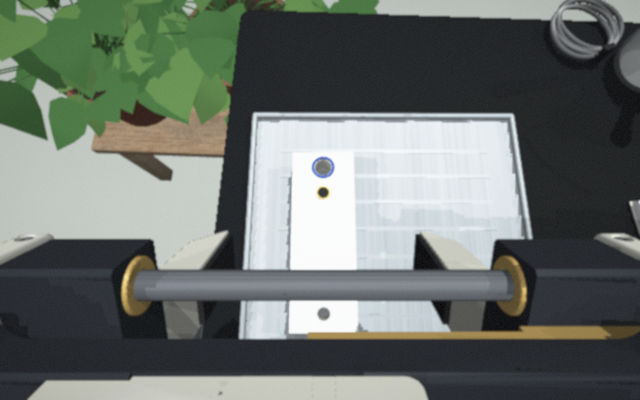

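View pics/s1.png

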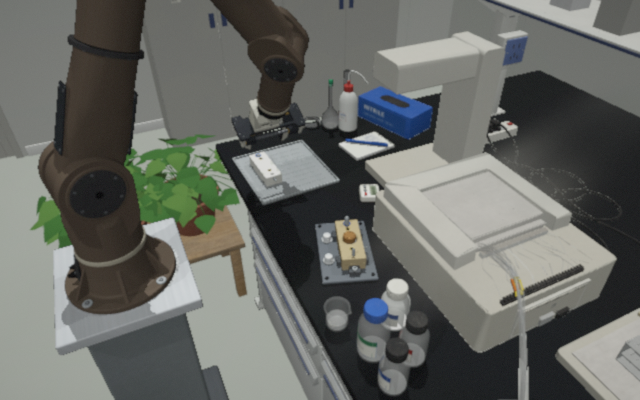

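step_arm(rows=[[-1, 0.025, -0.015, 0, 0, 0, 0], [-1, 0.05, -0.03, 0.0005, 0, 0, 0], [-1, 0.075, -0.045, 0.0005, 0, 0, 0], [-1, 0.095, -0.056, 0.0005, 0, 0, 0], [-1, 0.107, -0.063, 0.0005, 0, 0, 0], [-1, 0.107, -0.063, 0.0005, 0, 0, 0], [-1, 0.107, -0.063, 0.0005, 0, 0, 0]])

```text
clock: 12.93
position: [0.4478, 0.2295, 0.0212]
ee_rot: [0.38, 1.542, 0.443]
force: [-0.0, 0.6, -0.2]
width: 1.001
```

Run:
```python
from h import *
go([.4486,.2278,.021],Rtool(2.3,30))
d=grab('wrist','w13')
```

```text
shift [-0.0009, -0.0019, 0.0009] turn [0.0007, -0.0004, -0.0009] pos [0.4478 0.2295 0.0212] F [-0.02  0.6  -0.22] w 1.001 t 12.9333 q [-0.16  0.57 -0.07  2.2  -1.09  0.54  0.83]
```

View pics/w13.png

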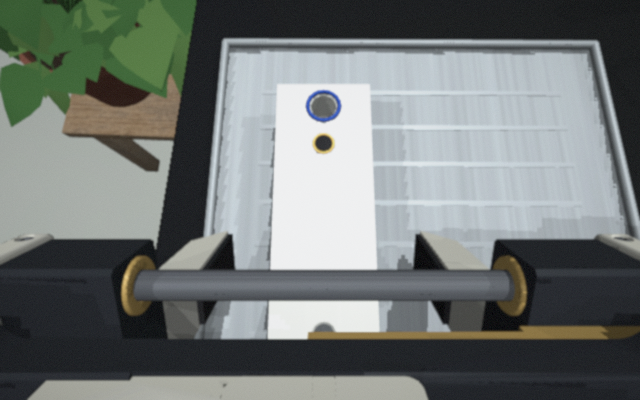

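step_arm(rows=[[1, 0, -0.001, 0, 0, 0, 0], [1, 0, -0.001, 0, 0, 0, 0], [1, 0, -0.001, 0, 0, 0, 0], [1, 0, -0.001, 0, 0, 0, 0], [1, 0, -0.001, 0, 0, 0, 0], [1, 0, -0.001, 0, 0, 0, 0], [1, 0, -0.001, 0, 0, 0, 0], [1, 0, -0.001, 0, 0, 0, 0], [1, 0, -0.001, 0, 0, 0, 0], [1, 0, -0.001, 0, 0, 0, 0]], newtons=55)

```text
clock: 13.82
position: [0.4484, 0.2271, 0.0206]
ee_rot: [0.383, 1.541, 0.44]
force: [-0.6, -1.2, 4.0]
width: 0.537
```

Run:
```python
from h import *
go([.4486,.2278,.15],Rtool(2.3,30))
d=grab('wrist','w14')
P=d['P'];c=d['pixels'].astype(int)
```

```text
shift [-0.1396, 0.0818, 0.0003] turn [-0.0022, 0.0015, -0.0011] pos [0.4484 0.2271 0.0206] F [-0.58 -1.19  4.01] w 0.537 t 13.8167 q [-0.16  0.57 -0.07  2.2  -1.1   0.54  0.83]
```

View pics/w14.png

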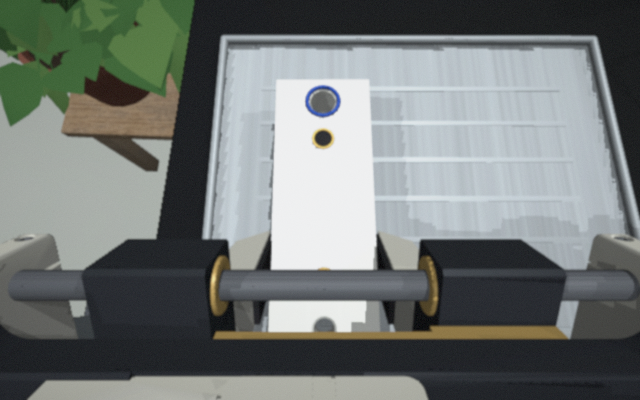

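step_arm(rows=[[1, -0.005, 0.003, 0, 0, 0, 0], [1, -0.02, 0.012, 0, 0, 0, 0], [1, -0.045, 0.0265, 0, 0, 0, 0], [1, -0.075, 0.044, 0, 0, 0, 0], [1, -0.105, 0.0617, 0, 0, 0, 0], [1, -0.13, 0.076, 0, 0, 0, 0], [1, -0.14, 0.082, 0, 0, 0, 0], [1, -0.14, 0.082, 0, 0, 0, 0], [1, -0.14, 0.082, 0, 0, 0, 0], [1, -0.14, 0.082, 0, 0, 0, 0]])

```text
clock: 14.7
position: [0.4474, 0.2276, 0.1488]
ee_rot: [0.383, 1.543, 0.44]
force: [-0.9, 0.6, -2.5]
width: 0.537
```

Run:
```python
from h import *
d=grab('wrist','w15')
# cover plane tilt check
P=d['P'];c=d['pixels'].astype(int)
m=np.zeros(P.shape[:2],bool);m[95:235,285:365]=1
m&=(c.min(-1)>200)
q=P[m];q=q[np.isfinite(q[:,0])];A=np.c_[q[:,:2]-q[:,:2].mean(0),np.ones(len(q))]
for i in range(3):
    s=np.linalg.lstsq(A,q[:,2],rcond=None)[0]; r=q[:,2]-A@s; k=abs(r)<.004; q,A=q[k],A[k]
print(len(q),s,np.degrees(s[:2]),np.std(r))
d0=load('w14');
for t in (d0,):
    P=t['P'];c=t['pixels'].astype(int);m=np.zeros(P.shape[:2],bool);m[95:235,285:365]=1;m&=(c.min(-1)>200)
    q=P[m];q=q[np.isfinite(q[:,0])];A=np.c_[q[:,:2]-q[:,:2].mean(0),np.ones(len(q))];print('tray',np.degrees(np.linalg.lstsq(A,q[:,2],rcond=None)[0]))
go([.511,-.1878,.13],Rtool(-19.5,30))
```

```text
10064 [-0.00161704 -0.00479552  0.16105789] [-0.09264954 -0.27476317] 0.000594587058231404
tray [ 0.01998241 -0.10028876  1.88694914]
shift [-0.241, -0.4634, 0.06] turn [0.3114, -0.1825, 0.0001] pos [0.4474 0.2276 0.1487] F [ 0.03  0.69 -2.58] w 0.541 t 14.75 q [-0.27  0.33  0.08  2.12 -0.82  0.78  0.46]
```

View pics/w15.png

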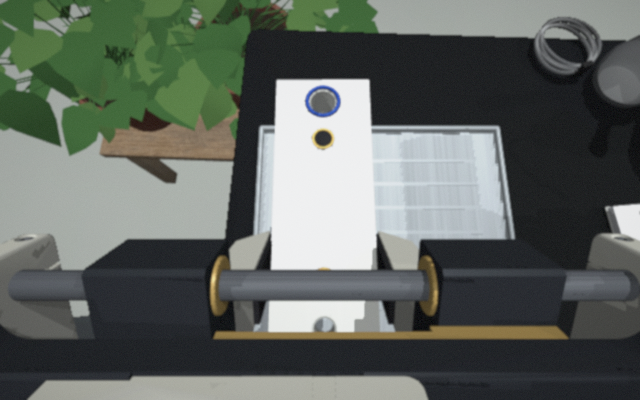

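Run:
```python
from h import *
d=load('w15');Rt=R.from_rotvec(d['rot']).as_matrix()
for u,v in((323,101),(323,139)):
    X=d['P'][v-12:v+13,u-22:u+23].reshape(-1,3); zt=.1488+.0124 
    p=ray(d,u,v,zt); print(p, Rt.T@(p-d['pos']), p-d['pos'])
go([.5109,-.189,.14],Rtool(-19.5,30))
```

```text
[0.44502588 0.30621329 0.1612    ] [0.028634   0.07424867 0.00053577] [-0.00241207  0.07857849  0.01235557]
[0.44582712 0.28441349 0.1612    ] [0.01771958 0.05536089 0.00051301] [-0.00161083  0.05677869  0.01235557]
shift [-0.2525, -0.4585, 0.0598] turn [0.3114, -0.1825, 0.0001] pos [0.4474 0.2276 0.1487] F [ 0.03  0.69 -2.58] w 0.541 t 14.75 q [-0.27  0.33  0.08  2.12 -0.82  0.78  0.46]
```

step_arm(rows=[[1, -0.01, -0.018, 0.0024, 0.012, -0.007, 0], [1, -0.03, -0.055, 0.0072, 0.037, -0.022, 0], [1, -0.053, -0.096, 0.0126, 0.065, -0.038, 0], [1, -0.077, -0.139, 0.018, 0.095, -0.056, 0], [1, -0.1, -0.182, 0.024, 0.124, -0.073, 0], [1, -0.124, -0.225, 0.0293, 0.153, -0.09, 0], [1, -0.148, -0.268, 0.035, 0.182, -0.107, 0], [1, -0.171, -0.311, 0.0406, 0.211, -0.124, 0], [1, -0.195, -0.354, 0.046, 0.24, -0.141, 0], [1, -0.217, -0.394, 0.0514, 0.268, -0.157, 0], [1, -0.235, -0.427, 0.0557, 0.29, -0.17, 0], [1, -0.246, -0.447, 0.0583, 0.304, -0.178, 0]])

```text
clock: 15.75
position: [0.5097, -0.1824, 0.1396]
ee_rot: [0.655, 1.429, 0.146]
force: [0.2, 0.5, -2.1]
width: 0.54
```

Run:
```python
from h import *
go([.5109,-.189,.14],Rtool(-19.5,30))
```

```text
shift [-0.004, -0.0061, 0.0041] turn [0.0033, -0.0013, 0.0006] pos [ 0.5097 -0.1824  0.1396] F [ 0.21  0.49 -2.08] w 0.54 t 15.75 q [ 0.32  0.52  0.36  1.87 -0.76  1.11  0.79]
```

step_arm(rows=[[1, -0.0065, -0.0115, 0.0015, 0.007, -0.0045, 0], [1, -0.0065, -0.0115, 0.0015, 0.007, -0.0045, 0], [1, -0.0065, -0.0115, 0.0015, 0.007, -0.0045, 0], [1, -0.0065, -0.0115, 0.0015, 0.007, -0.0045, 0], [1, -0.0065, -0.0115, 0.0015, 0.007, -0.0045, 0]])

```text
clock: 16.17
position: [0.508, -0.1864, 0.1415]
ee_rot: [0.657, 1.427, 0.149]
force: [0.4, -0.2, -1.8]
width: 0.542
```

Run:
```python
from h import *
go([.5109,-.189,.10],Rtool(-19.5,30))
grab('wrist','w16');grab('side','s2');grab('top','top2')
im=cv2.imread('pics/s2.png'); cv2.imwrite('pics/s2z.png',cv2.resize(im[150:320,260:460],None,fx=3.5,fy=3.5,interpolation=cv2.INTER_CUBIC))
```

```text
shift [0.0439, -0.0277, 0.0044] turn [0.0035, 0.0001, -0.0027] pos [ 0.508  -0.1864  0.1415] F [ 0.35 -0.2  -1.82] w 0.542 t 16.1667 q [ 0.33  0.52  0.36  1.87 -0.76  1.12  0.79]
```

View pics/w16.png

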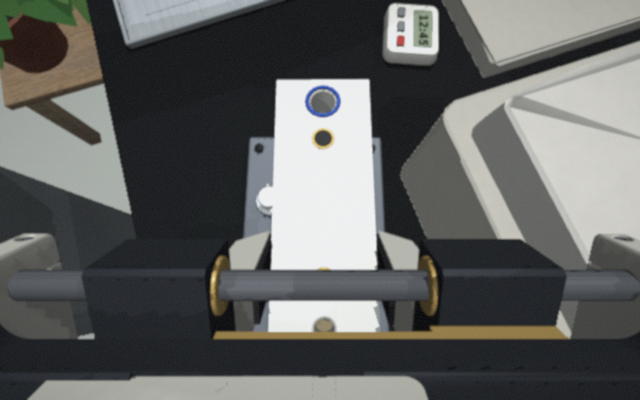

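View pics/s2z.png

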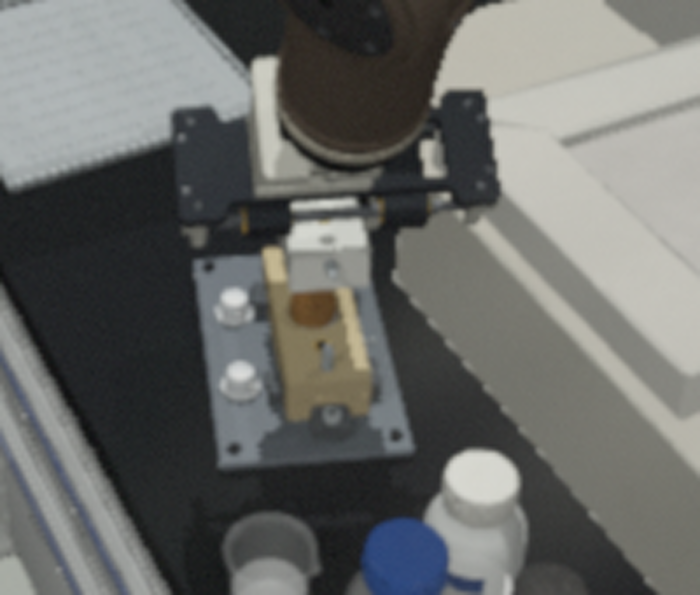

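View pics/top2.png

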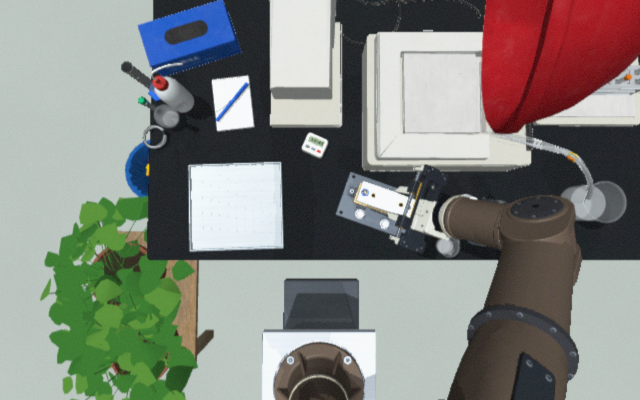

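Run:
```python
from h import *
P=load('top2')['P'];P0=load('top0')['P']
for v in (205,215,225,235):
    print(v,[(u,P[v,u].round(3).tolist()) for u in range(440,580,14)])
# side: lowest arm points: pixels differing between side0 and s2
a=load('side0');b=load('s2')
df=(np.abs(a['pixels'].astype(int)-b['pixels']).sum(-1)>40)&(b['range_z']>0)&(b['range_z']<a['range_z']-.02)
Q=b['P']; 
for y in np.arange(-.6,-.1,.04):
    k=df&(abs(Q[...,1]-y)<.02)&(Q[...,0]>.3)
    if k.sum()>10: print(y.round(2),k.sum(),np.percentile(Q[k][:,2],[1,50,99]).round(3),np.percentile(Q[k][:,0],[1,99]).round(2))
```

```text
205 [(440, [0.499, -0.25, 0.305]), (454, [0.497, -0.263, 0.348]), (468, [0.497, -0.281, 0.371]), (482, [0.496, -0.298, 0.392]), (496, [0.496, -0.314, 0.412]), (510, [0.495, -0.322, 0.445]), (524, [0.494, -0.334, 0.465]), (538, [0.494, -0.348, 0.481]), (552, [0.493, -0.361, 0.495]), (566, [0.493, -0.376, 0.505])]
215 [(440, [0.478, -0.242, 0.33]), (454, [0.478, -0.26, 0.355]), (468, [0.478, -0.275, 0.385]), (482, [0.478, -0.291, 0.407]), (496, [0.478, -0.306, 0.429]), (510, [0.478, -0.307, 0.474]), (524, [0.478, -0.319, 0.492]), (538, [0.478, -0.334, 0.504]), (552, [0.478, -0.349, 0.513]), (566, [0.478, -0.365, 0.52])]
225 [(440, [0.458, -0.252, 0.296]), (454, [0.459, -0.26, 0.354]), (468, [0.46, -0.275, 0.385]), (482, [0.461, -0.289, 0.411]), (496, [0.462, -0.301, 0.438]), (510, [0.463, -0.297, 0.494]), (524, [0.463, -0.311, 0.507]), (538, [0.464, -0.325, 0.518]), (552, [0.464, -0.338, 0.53]), (566, [0.464, -0.35, 0.542])]
235 [(440, [0.437, -0.256, 0.281]), (454, [0.439, -0.267, 0.334]), (468, [0.442, -0.278, 0.375]), (482, [0.443, -0.291, 0.407]), (496, [0.445, -0.302, 0.436]), (510, [0.449, -0.286, 0.515]), (524, [0.45, -0.3, 0.527]), (538, [0.45, -0.312, 0.54]), (552, [0.451, -0.325, 0.55]), (566, [0.451, -0.348, 0.545])]
-0.44 157 [0.433 0.457 0.471] [0.41 0.43]
-0.4 3094 [0.414 0.483 0.514] [0.38 0.5 ]
-0.36 3726 [0.356 0.525 0.565] [0.36 0.48]
-0.32 4163 [0.292 0.572 0.618] [0.33 0.49]
-0.28 3148 [0.194 0.602 0.642] [0.3  0.57]
-0.24 1389 [0.125 0.222 0.577] [0.31 0.58]
-0.2 553 [0.054 0.234 0.252] [0.4  0.53]
-0.16 42 [0.053 0.055 0.198] [0.45 0.53]
```

View pics/s2.png

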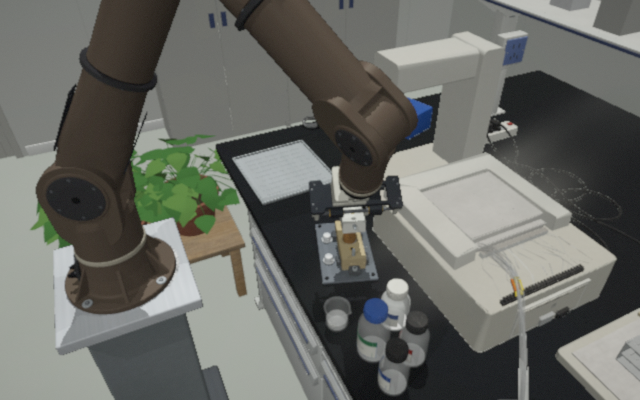

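step_arm(rows=[[1, 0.005, -0.003, 0.0044, 0.0035, 0, -0.0027], [1, 0.015, -0.01, 0.0044, 0.0035, 0, -0.0027], [1, 0.03, -0.019, 0.0044, 0.0035, 0, -0.0027], [1, 0.04, -0.0255, 0.0044, 0.0035, 0, -0.0027], [1, 0.044, -0.0277, 0.0044, 0.0035, 0, -0.0027], [1, 0.044, -0.0277, 0.0044, 0.0035, 0, -0.0027], [1, 0.044, -0.0277, 0.0044, 0.0035, 0, -0.0027], [1, 0.044, -0.0277, 0.0044, 0.0035, 0, -0.0027]])

```text
clock: 16.98
position: [0.511, -0.1915, 0.1]
ee_rot: [0.659, 1.427, 0.14]
force: [-0.0, -0.1, -1.9]
width: 0.537
```

Run:
```python
from h import *
go([.5109,-.189,.085],Rtool(-19.5,30))
grab('wrist','w17');grab('side','s3')
im=cv2.imread('pics/s3.png'); cv2.imwrite('pics/s3z.png',cv2.resize(im[195:290,300:400],None,fx=6,fy=6,interpolation=cv2.INTER_CUBIC))
im=cv2.imread('pics/w17.png'); cv2.imwrite('pics/w17z.png',cv2.resize(im[60:340,220:430],None,fx=2.1,fy=2.1,interpolation=cv2.INTER_CUBIC))
```

```text
shift [0.0177, -0.0069, -0.0011] turn [-0.0022, 0.0022, 0.0014] pos [ 0.511  -0.1915  0.1   ] F [-0.05 -0.07 -1.91] w 0.537 t 16.9833 q [ 0.35  0.58  0.35  1.89 -0.81  1.06  0.85]
```

View pics/w17z.png

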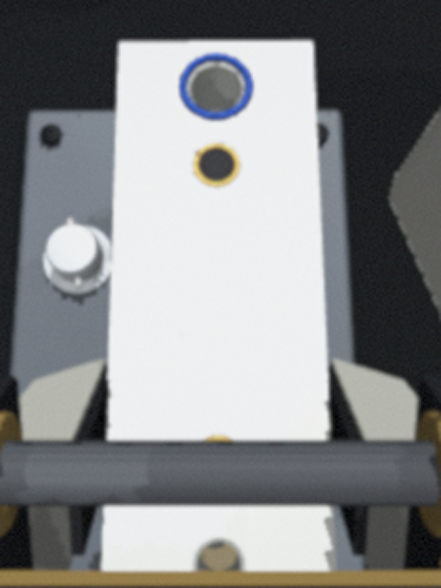

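View pics/s3z.png

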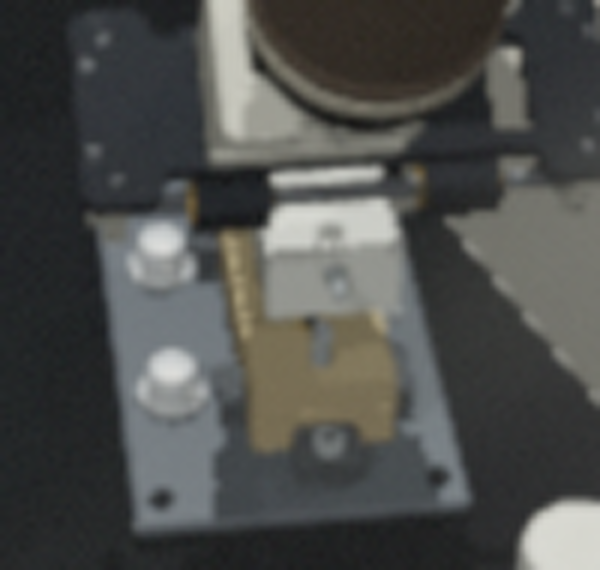

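step_arm(rows=[[1, 0.006, 0.0, -0.0011, -0.001, 0.001, 0.001], [1, 0.012, -0.004, -0.0011, -0.002, 0.002, 0.001], [1, 0.0177, -0.0069, -0.0011, -0.002, 0.002, 0.001], [1, 0.0177, -0.0069, -0.0011, -0.002, 0.002, 0.001], [1, 0.0177, -0.0069, -0.0011, -0.002, 0.002, 0.001], [1, 0.0177, -0.0069, -0.0011, -0.002, 0.002, 0.001]])

```text
clock: 17.58
position: [0.5107, -0.1889, 0.0847]
ee_rot: [0.658, 1.429, 0.143]
force: [-0.2, -0.0, -2.7]
width: 0.539
```

Run:
```python
from h import *
go([.5109,-.189,.080],Rtool(-19.5,30))
s=status.observe();print(s['ft_torque'])
grab('wrist','w18');grab('side','s4')
im=cv2.imread('pics/s4.png'); cv2.imwrite('pics/s4z.png',cv2.resize(im[200:280,310:390],None,fx=7,fy=7,interpolation=cv2.INTER_CUBIC))
im=cv2.imread('pics/w18.png'); cv2.imwrite('pics/w18z.png',cv2.resize(im[60:340,220:430],None,fx=2.1,fy=2.1,interpolation=cv2.INTER_CUBIC))
```

```text
shift [0.0051, -0.003, 0.0002] turn [-0.0003, -0.0003, 0.0003] pos [ 0.5107 -0.1889  0.0847] F [-0.24 -0.   -2.67] w 0.539 t 17.5833 q [ 0.35  0.6   0.33  1.9  -0.82  1.04  0.88]
[-0.93295885  0.37631745  0.01246144]
```

View pics/w18z.png

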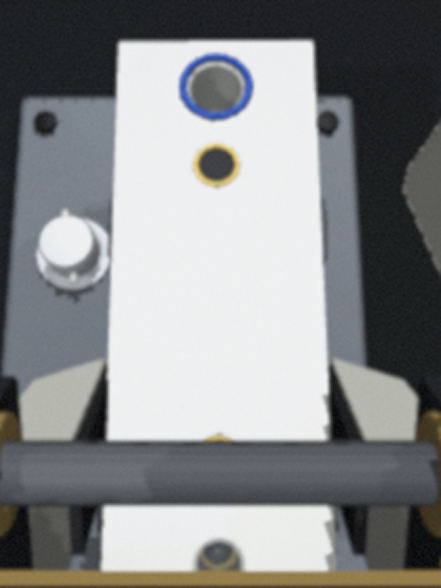

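View pics/s4z.png

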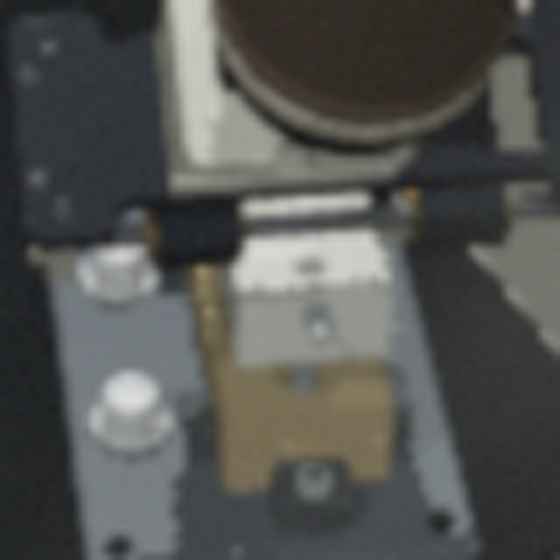

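Run:
```python
import cv2
im=cv2.imread('pics/w18.png'); cv2.imwrite('pics/w18y.png',cv2.resize(im[305:340,295:350],None,fx=12,fy=12,interpolation=cv2.INTER_CUBIC))
```

```text
(no output)
```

View pics/w18y.png

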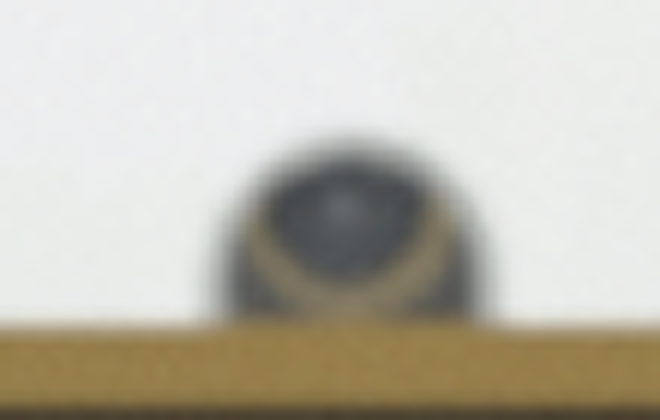

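Run:
```python
from h import *
d=load('w18'); p=d['pos']
u=np.array([.334,.943])
dw=ray(d,323.7,321.8,.061)
zt=p[2]+.0124
bl=ray(d,322.9,101.5,zt)
# bore small top: width 215..490 => center col 352/12; top edge row 125/12 -> radius px
bs_c=295+352/12; wpx=(490-215)/12
print('bore width px',wpx)
for r in (wpx/2,): 
    bs=ray(d,bs_c,305+125/12+r,zt)
print('dowel s',dw[:2],'bore s',bs[:2],'bore l',bl[:2],'dist',np.linalg.norm(bl-bs))
mid=bl[:2]-u*.057; print('cover centre from bl',mid,'small bore from bl',bl[:2]-u*.114)
print('small dowel expected',np.array([.518,-.169])-.057*u)
```

```text
bore width px 22.916666666666668
dowel s [ 0.49921456 -0.2226714 ] bore s [ 0.5000343  -0.22118624] bore l [ 0.53710851 -0.11494437] dist 0.11252480470688803
cover centre from bl [ 0.51807051 -0.16869537] small bore from bl [ 0.49903251 -0.22244637]
small dowel expected [ 0.498962 -0.222751]
```

step_arm(rows=[[1, 0.002, -0.0012, 0, 0, 0, 0], [1, 0.004, -0.0025, 0, 0, 0, 0], [1, 0.006, -0.0037, 0, 0, 0, 0], [1, 0.008, -0.005, 0, 0, 0, 0], [1, 0.0095, -0.0055, 0, 0, 0, 0], [1, 0.0108, -0.0062, 0, 0, 0, 0], [1, 0.0108, -0.0062, 0, 0, 0, 0]])

```text
clock: 18.27
position: [0.5107, -0.1887, 0.0746]
ee_rot: [0.658, 1.429, 0.144]
force: [0.7, 0.6, -2.5]
width: 0.541
```

Run:
```python
from h import *
go([.5109,-.189,.068],Rtool(-19.5,30))
s=status.observe();print(s['ft_torque'])
```

```text
shift [0.007, -0.0043, 0.0004] turn [-0.0003, -0.0005, 0.0003] pos [ 0.5107 -0.1887  0.0746] F [ 0.68  0.61 -2.5 ] w 0.541 t 18.2667 q [ 0.36  0.61  0.33  1.91 -0.83  1.02  0.89]
[-0.94236021  0.28290338 -0.03658378]
```

step_arm(rows=[[1, 0.002, -0.0012, 0, 0, 0, 0], [1, 0.004, -0.0025, 0, 0, 0, 0], [1, 0.006, -0.0037, 0, 0, 0, 0], [1, 0.007, -0.0043, 0, 0, 0, 0], [1, 0.007, -0.0043, 0, 0, 0, 0], [1, 0.007, -0.0043, 0, 0, 0, 0]])

```text
clock: 18.77
position: [0.5107, -0.189, 0.0682]
ee_rot: [0.658, 1.428, 0.144]
force: [0.2, -0.2, -2.8]
width: 0.538
```

Run:
```python
from h import *
go([.5109,-.189,.0645],Rtool(-19.5,30))
s=status.observe();print(s['ft_torque'])
grab('wrist','w19');grab('side','s5')
im=cv2.imread('pics/s5.png'); cv2.imwrite('pics/s5z.png',cv2.resize(im[200:280,310:390],None,fx=7,fy=7,interpolation=cv2.INTER_CUBIC))
```

```text
shift [0.0041, -0.0023, 0.0002] turn [-0.0002, -0.0002, 0.0003] pos [ 0.5107 -0.189   0.0682] F [ 0.24 -0.17 -2.8 ] w 0.538 t 18.7667 q [ 0.36  0.62  0.32  1.91 -0.84  1.01  0.9 ]
[-0.96419622  0.34095082  0.01275774]
```

View pics/s5z.png

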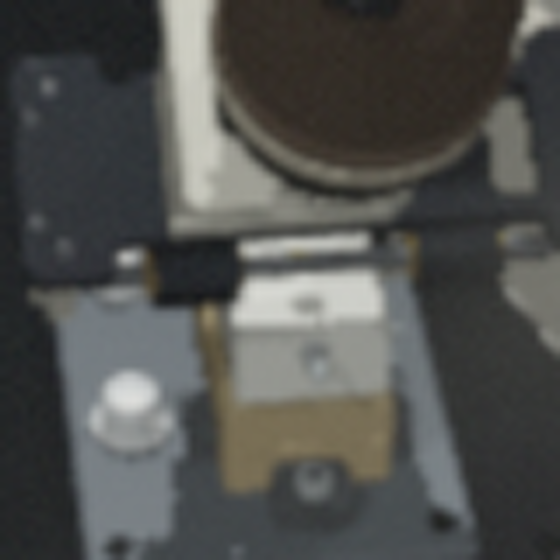

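View pics/w19.png

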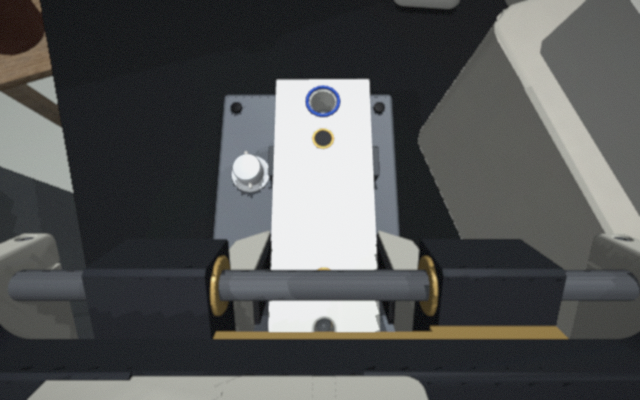

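step_arm(rows=[[1, 0.0012, -0.0007, 0, 0, 0, 0], [1, 0.0024, -0.0014, 0, 0, 0, 0], [1, 0.0036, -0.0021, 0, 0, 0, 0], [1, 0.0045, -0.0026, 0, 0, 0, 0], [1, 0.0045, -0.0026, 0, 0, 0, 0], [1, 0.0045, -0.0026, 0, 0, 0, 0]])

```text
clock: 19.37
position: [0.5108, -0.1892, 0.0644]
ee_rot: [0.658, 1.428, 0.144]
force: [-2.7, -1.3, 5.6]
width: 0.538
```

Run:
```python
from h import *
go([.5109,-.189,.0615],Rtool(-19.5,30))
s=status.observe();print(s['ft_torque'])
```

```text
shift [0.0033, -0.0017, -0.0] turn [-0.0001, 0.0004, 0.0001] pos [ 0.5108 -0.1892  0.0644] F [-2.73 -1.34  5.55] w 0.538 t 19.3667 q [ 0.36  0.63  0.32  1.91 -0.84  1.01  0.91]
[-0.29641722  0.49748622  0.21392971]
```

step_arm(rows=[[1, 0.0011, -0.0006, 0, 0, 0, 0], [1, 0.0022, -0.0012, 0, 0, 0, 0], [1, 0.003, -0.0017, 0, 0, 0, 0], [1, 0.003, -0.0017, 0, 0, 0, 0], [1, 0.003, -0.0017, 0, 0, 0, 0]])

```text
clock: 19.78
position: [0.5109, -0.1892, 0.0619]
ee_rot: [0.658, 1.428, 0.144]
force: [-3.3, -1.5, 8.7]
width: 0.538
```

Run:
```python
from h import *
go([.5109,-.189,.0610],Rtool(-19.5,30))
s=status.observe();print(s['ft_torque'])
```

```text
shift [0.0011, -0.0004, -0.0] turn [0.0, 0.0005, -0.0] pos [ 0.5109 -0.1892  0.0619] F [-3.33 -1.49  8.71] w 0.538 t 19.7833 q [ 0.37  0.63  0.32  1.91 -0.85  1.    0.91]
[0.00328082 0.49422066 0.30071687]
```

step_arm(rows=[[1, 0.0006, -0.0003, -0.0004, 0, 0, 0], [1, 0.0011, -0.0006, -0.0006, 0, 0, 0], [1, 0.0011, -0.0006, -0.0006, 0, 0, 0], [1, 0.0011, -0.0006, -0.0006, 0, 0, 0]])

```text
clock: 20.12
position: [0.5109, -0.1891, 0.0615]
ee_rot: [0.658, 1.427, 0.144]
force: [-2.8, -1.6, 12.3]
width: 0.537
```

step_arm(rows=[[1, 0.0006, -0.0003, 0, 0, 0, 0], [1, 0.0011, -0.0006, 0, 0, 0, 0], [1, 0.0011, -0.0006, 0, 0, 0, 0], [1, 0.0011, -0.0006, 0, 0, 0, 0]])

```text
clock: 20.45
position: [0.5109, -0.1891, 0.0615]
ee_rot: [0.659, 1.426, 0.145]
force: [-5.8, -3.1, 23.2]
width: 0.542
```

Run:
```python
from h import *
s=status.observe();print(s['force'],s['ft_torque'],s['position'])
d=grab('wrist','w20');grab('side','s6')
im=cv2.imread('pics/s6.png'); cv2.imwrite('pics/s6z.png',cv2.resize(im[210:280,315:385],None,fx=8,fy=8,interpolation=cv2.INTER_CUBIC))
P=d['P'];c=d['pixels'].astype(int)
m=np.zeros(P.shape[:2],bool);m[82:235,278:368]=1;m&=(c.min(-1)>200)
q=P[m];q=q[np.isfinite(q[:,0])];A=np.c_[q[:,:2]-q[:,:2].mean(0),np.ones(len(q))]
for i in range(3):
    k=np.linalg.lstsq(A,q[:,2],rcond=None)[0]; r=q[:,2]-A@k; g=abs(r)<.004; q,A=q[g],A[g]
print(len(q),np.degrees(k[:2]),k[2],q[:,:2].mean(0))
```

```text
[-5.82533065 -3.09977739 23.19727928] [1.24348903 0.90707547 0.61386481] [ 0.51085114 -0.18912557  0.06149509]
12385 [-0.00999565 -0.08306343] 0.07393120890152652 [ 0.52567728 -0.14696431]
```

View pics/s6z.png

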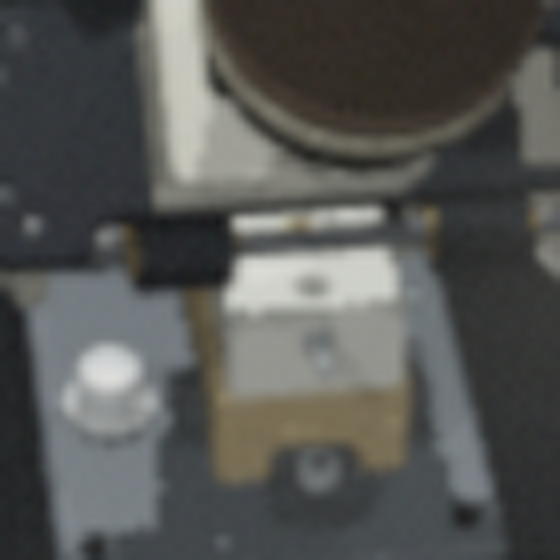

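View pics/w20.png

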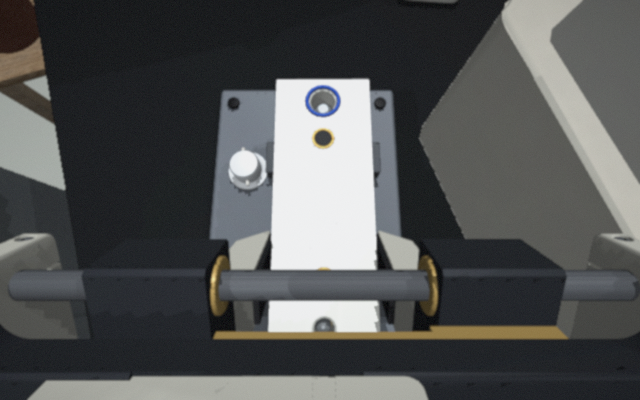

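step_arm(rows=[[1, -0.0003, 0.0002, -0.0006, 0, 0, 0], [1, -0.0003, 0.0002, -0.0006, 0, 0, 0], [1, -0.0003, 0.0002, -0.0006, 0, 0, 0], [1, -0.0003, 0.0002, -0.0006, 0, 0, 0], [1, -0.0003, 0.0002, -0.0006, 0, 0, 0], [1, -0.0003, 0.0002, -0.0006, 0, 0, 0], [1, -0.0003, 0.0002, -0.0006, 0, 0, 0], [1, -0.0003, 0.0002, -0.0006, 0, 0, 0]])

```text
clock: 21.22
position: [0.5108, -0.1891, 0.0616]
ee_rot: [0.658, 1.425, 0.144]
force: [-2.8, -2.5, 17.5]
width: 0.539
```

Run:
```python
from h import *
s=status.observe();print(s['force'],s['ft_torque'],s['position'],s['dq'].round(3),s['width'])
d=grab('top','top3');grab('side','s7')
a=load('top0')
# moved-object check
for n,(u,v,r) in {'timer':(314,145,14),'beaker':(448,246,10),'screw_a':(360,214,5)}.items():
    print(n,np.abs(a['pixels'][v-r:v+r,u-r:u+r].astype(int)-d['pixels'][v-r:v+r,u-r:u+r]).mean())
im=cv2.imread('pics/s7.png'); cv2.imwrite('pics/s7z.png',cv2.resize(im[170:340,300:440],None,fx=3.4,fy=3.4,interpolation=cv2.INTER_CUBIC))
```

```text
[-2.77250157 -2.45111082 17.47646614] [0.80820734 0.54770778 0.33148336] [ 0.51084417 -0.18911881  0.06155124] [ 0.     0.     0.002  0.001  0.002 -0.001 -0.   ] 0.5387265103928698
timer 10.89498299319728
beaker 8.6125
screw_a 8.92
```

View pics/s7z.png

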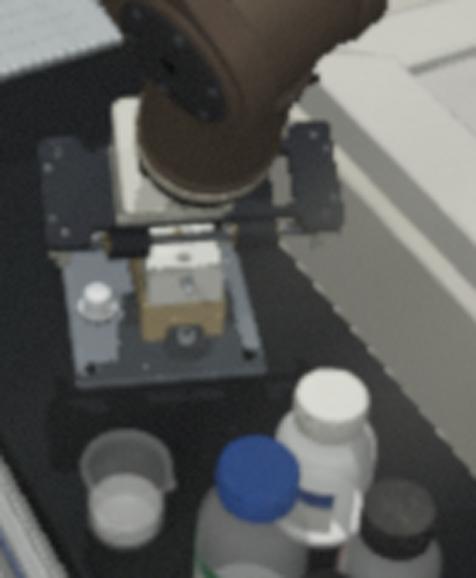

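```bash
python3 -c "
from cell import arm
print(arm.sign_off())"
```

```text
the job is handed in; nothing more can be done
None
```

The filter cell is rebuilt, and I handed it in at about 21 s with the cover still gripped and pressed shut.

- **Disc:** It is in the sprung seat and released. Before the cover went on, its top measured 56.0 mm above the bench and it lay flat to within about 1°.
- **Cover:** I gripped it across its width with the gripper leaned 30°, so the gripper's body stayed clear of the instrument behind the jig. The large blue-ringed bore went onto the large dowel without any sign of jamming.
- **Pressed shut:** At 23 N of push the cover's top face measured 73.9 mm (74 mm is fully shut) and was level within about 0.1°. The tool stopped moving as the push rose, so the halves are in contact. I then eased the push to about 17.5 N, and it held steady with a firm grip.
- **Sideways force:** About 3 to 4 N remained at the end, probably from the arm flexing against the dowels.
- **Things to leave in place:** I saw no sign that either clamp screw, the beaker or the timer had moved. Each screw was visible in only one of the last views. A rough picture comparison covered the beaker, timer and one screw, and it is not a precise check.

I never got a direct reading of the seat travel, so "fully shut" rests on the cover height, the hard stop and the force.

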